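# Fetch the cone pilot from the crowded stand to the height gauge

## Task

The brass cone pilot stands hemmed in on the round wooden stand. First move the black thumb slug, the red finger insert and the reamer off the stand and stand all three upright on the rubber mat, then set the cone pilot upright in the middle of the height gauge's round steel pad, and only after that put the three back upright on the stand, each on the very cork disc where it stood at the start. Leave the tape roll, jar and bottle where they are.

Things in the scene. Friction and masses are not known exactly. Their poses are not given: they have to be found in the camera images.
- stand: fixed round wooden stand, 170 mm across, flat top 18 mm above the counter; origin at the centre of its underside, z up. Flush cork discs (38 mm across) in its top: one at the centre, where the pilot starts, and three 40 mm from it, at 0, 120 and 240 degrees from the stand's +x, where slug, insert and reamer start, which on which differs each time
- thumb_slug: loose matte black upright plain cylinder, 34 mm across, 66 mm tall, 50 to 110 g; origin at the centre of its underside, z up
- finger_insert: loose red plastic finger insert standing upright: body 27 mm across, 45 mm tall, on a 31 mm wide lip that takes up its lowest 6 mm; dark bore on top; 20 to 45 g; origin at the centre of its underside, z up
- reamer: loose hand reamer standing on its wooden grip: the grip is a cylinder 30 mm across and 44 mm tall, and above it a steel taper points up to 72 mm in all; 55 to 115 g; origin at the centre of its underside, z up
- cone_pilot: loose brass cone pilot, standing point up: cylinder 26 mm across and 20 mm tall with a cone on it up to 40 mm in all; 75 to 155 g; origin at the centre of its underside, z up. Outer things stand only 10 to 12 mm from its side, too close for a finger
- mat: fixed grey rubber mat, 260 mm along its own x, 110 mm along its own y, 4 mm thick; origin at the centre of its underside
- gauge_pad (a point): centre of the flat top of the round steel pad (60 mm across, 22 mm above the counter) on a fixed height gauge; axes are the gauge's, z up. The grey base around the pad is 85 mm wide along y, its top 6 mm below the pad's. The gauge's column with its dial stands 90 to 130 mm from this point along +x, up to 86 mm above the counter and up to 55 mm off to -y
- tape_roll: bystander: loose roll of tape lying flat, 64 mm across, 25 mm tall, origin at the centre of its underside
- jar: bystander: loose jar, 56 mm across, 65 mm tall, origin at the centre of its underside
- cleaner: bystander: loose white bottle, 56 mm across, 90 mm tall, origin at the centre of its underside
Not all that is in view belongs to the job. Of the things that look like the part that bears gauge_pad, the largest one is meant.

How it is judged:
By the outcome, as a careful person would: the job done as asked, in the order asked, and still so for the second after the job is handed in, with the robot touching nothing.
It also fails if it takes over 144 s, if anything falls off the work surface, if the arm or the gripper's body presses on something with over 40 N, if the wrist force passes 120 N, or if a joint passes its speed limit or range.

## Robot

A 6-joint arm with a two-finger parallel gripper is mounted at the origin on the work surface. World frame = base frame: x ahead of the robot, y to its left, z up, the work surface at z = 0. Lengths are in m, angles in rad, forces in N, time in s.
With the tool pointing down it reaches from about 0.35 to 0.975 m from the base axis. Payload 4.9 kg.
Tool frame: the origin (TCP) lies at the very end of the fingers, on their centre line; the grasp point (between the pads) lies 19 mm behind it; z points along the fingers, y is the line along which they close (so a half turn about z gives the same grasp; the last joint's range is limited). The gripper opens to 85 mm and grips with 20 to 120 N. Pads are 22 mm wide; open, the fingers measure 114 mm over their backs; the gripper's body (76 mm by 85 mm) begins 54 mm behind the grasp point. The pads swing forward as they close: fully open they stand 13 mm farther back than shut.
Start: joints at [1.217, 0.053, 1.613, -0, 1.476, -0.119], TCP at [0.145, 0.608, 0.231] pointing down, gripper open.
Joint ranges: [-3.01, 3.01], [-1.01, 2.22], [0.06, 2.58], [-1.02, 4.17], [0.09, 2.62], [-3.14, 3.14]. Speed limits (rad/s): [2.57, 2.57, 3.14, 3.14, 3.14, 3.14].

## Interface

Orientations are given as a rotation vector (axis times angle).
In Python, from station import get_obs, optics, ctrl gives the robot as it stands.
- The arm moves only by the shell command python3 -m pendant 'ROWS' [FORCE]. ROWS is JSON, a list of rows, each a list of 3 entries, a list of its own where there are three numbers: the shift along the tool's x, y, z in mm, then the turn, a rotation vector about the tool's x, y, z in rad, then the opening, from 0 (shut) to 1 (fully open). A call has 1 to 12 rows; each row shifts and turns the commanded pose from where the row before left it, along the tool's axes as they then stand; what a row does not reach is not made up. A row lasts 1/12 s, in which the tool goes at most 41.7 mm and 7.16 degrees, less where a joint would pass 70% of its speed; a pose out of reach is approached as far as the arm can. A call is refused whole if a number of a shift passes 41.7 or a number of a turn 0.125, either way. A call with a gripper value outside its range is refused whole. The fingers move at their own pace and stop on an object; FORCE is the grip in N (left out, the last holds). Time passes only in rows, so rows that do not move let the fingers close. It gives the time, the measured TCP pose, the force, the opening and the grip force at its end, in the units of the state.
- get_obs(): the state, without advancing time (a new reading comes with each control period).
- optics.get_image(name): name is "scene" or "top" or "wrist"; returns the picture (480x640x3 uint8, red, green, blue); there is no depth.
- optics.camera_model(name): a dict with "fx", "fy", "cx", "cy" (pixels), "cam_to_world" (4x4, takes a point from camera to world coordinates). Camera axes: x right, y up, looking along -z (the intrinsics and any distortion apply to the point x, -y, -z); pixel columns grow to the right and rows downward; lengths in m; the calibration is good to about 2 mm. The wrist camera is an equidistant fisheye: a pixel r from the principal point sees the ray r / f radians off the axis. A picture is of the moment at which its call begins: read the wrist's pose just before it. camera_model takes no time and is no camera call; for the wrist camera it gives the pose at the moment of the call.
- ctrl.finish_job(): hands the job in; it is judged then, once.
The state is a dict: "t": time; "q": joint angles; "dq": joint speeds; "effort": joint torques, N m; "tool_pos": TCP position; "tool_rot": TCP orientation; "contact_force": force on the tool from outside, world axes, zero at the start; "wrist_torque": the same for the moment, N m; "opening": finger opening in m; "grip_force": force on a finger pad.
Only numpy, scipy, OpenCV 4.12 (cv2) and the standard library are available. Lean on these libraries where they do the work, as an engineer would, in place of code of your own. Each camera call takes 0.05 s, during which the arm holds its last target. There are 200 camera calls.

## Working session

There is one attempt and no reset: what is moved stays moved. The work goes in short steps, Python scripts to look and compute and a shell command to move; the robot and the scene stay as the last step left them, time stands still between calls to the robot, and variables do not carry over. Pictures are saved under pics/ and viewed, at most 14 in all, crops included, and the job is handed in when it is done.

```bash
mkdir -p pics; ls
python3 - <<'E'
from station import get_obs, optics, ctrl
import cv2, numpy as np
o=get_obs();print({k:np.round(v,3).tolist() for k,v in o.items()})
for n in("scene","top"):
    im=optics.get_image(n);cv2.imwrite(f"pics/{n}0.png",im[:,:,::-1])
    m=optics.camera_model(n);print(n,{k:np.round(v,3).tolist() if not isinstance(v,str) else v for k,v in m.items()})
E
```

```text
pics
{'t': 0.0, 'q': [1.217, 0.053, 1.614, 0.0, 1.476, -0.119], 'dq': [0.001, -0.0, -0.0, 0.001, 0.0, 0.001], 'effort': [0.0, -39.368, -37.018, -0.0, 0.007, -0.0], 'tool_pos': [0.145, 0.607, 0.23], 'tool_rot': [-0.368, -3.119, 0.003], 'contact_force': [0.418, -1.04, 0.339], 'wrist_torque': [-0.015, 0.073, -0.036], 'grip_force': 0.0, 'opening': 0.085}
scene {'fx': 537.606, 'fy': 537.606, 'cx': 325.133, 'cy': 238.929, 'cam_to_world': [[0.465, -0.72, 0.515, 1.06], [0.885, 0.369, -0.284, -0.247], [0.015, 0.588, 0.809, 0.826], [0.0, 0.0, 0.0, 1.0]]}
top {'fx': 506.234, 'fy': 506.234, 'cx': 322.539, 'cy': 242.076, 'cam_to_world': [[0.007, 0.996, -0.086, 0.465], [-1.0, 0.007, 0.001, 0.034], [0.001, 0.086, 0.996, 1.116], [0.0, 0.0, 0.0, 1.0]]}
```

View pics/scene0.png

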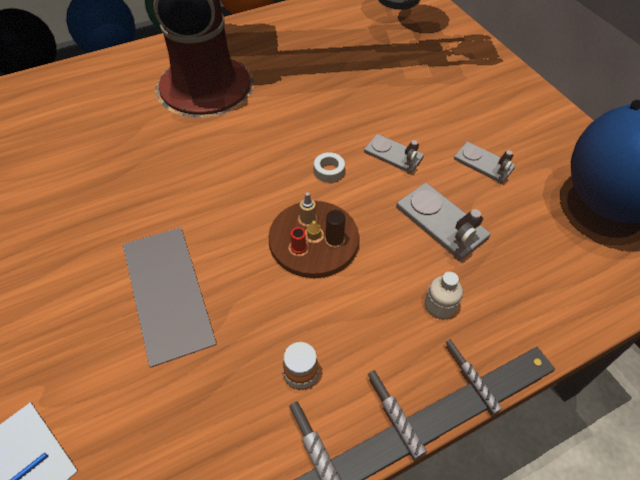

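View pics/top0.png

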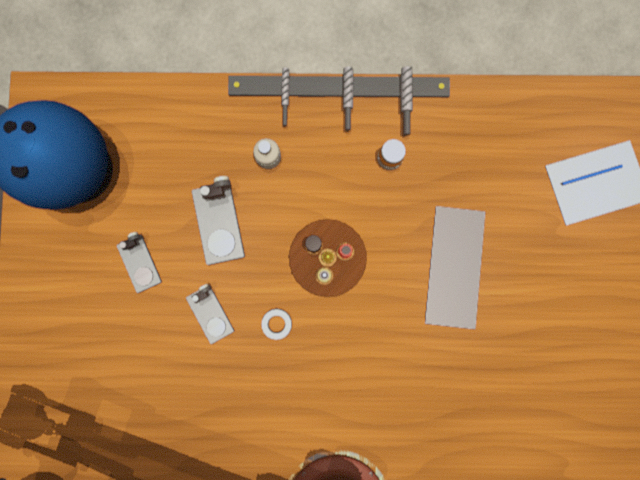

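The three look-alike gauges in the top view are at pixels (218,225), (140,265) and (210,315). The one at (218,225) is clearly the largest, so it fits. On the stand I see the slug at (313,243), the insert at (346,251), the reamer at (324,275) and the pilot at (328,257). I'll confirm this in an enlarged crop.

```bash
cat > h.py <<'E'
from station import get_obs, optics, ctrl
import cv2, numpy as np
from scipy.spatial.transform import Rotation as R
def ray(n,u,v,M=None):
    m=M or optics.camera_model(n);x=(u-m["cx"])/m["fx"];y=(v-m["cy"])/m["fy"]
    if n=="wrist":
        r=np.hypot(x,y)+1e-12;d=np.array([x/r*np.sin(r),-y/r*np.sin(r),-np.cos(r)])
    else: d=np.array([x,-y,-1.])
    T=np.array(m["cam_to_world"]);return T[:3,3],T[:3,:3]@d
def onplane(n,u,v,z,M=None):
    o,d=ray(n,u,v,M);return o+d*(z-o[2])/d[2]
def project(n,p,M=None):
    m=M or optics.camera_model(n);T=np.array(m["cam_to_world"]);c=T[:3,:3].T@(np.array(p)-T[:3,3])
    x,y,z=c[0],-c[1],-c[2]
    if n=="wrist":
        r=np.hypot(x,y)+1e-12;a=np.arctan2(r,z);return m["cx"]+m["fx"]*a*x/r,m["cy"]+m["fy"]*a*y/r
    return m["cx"]+m["fx"]*x/z,m["cy"]+m["fy"]*y/z
E
python3 - <<'E'
from h import *
im=cv2.imread("pics/top0.png");sc=cv2.imread("pics/scene0.png")
print(optics.camera_model("top").keys(),optics.camera_model("wrist"))
a=cv2.resize(im[170:350,110:380],(800,533),interpolation=cv2.INTER_CUBIC);cv2.imwrite("pics/c1.png",a)
a=cv2.resize(sc[170:290,255:495],(800,400),interpolation=cv2.INTER_CUBIC);cv2.imwrite("pics/c2.png",a)
hsv=cv2.cvtColor(im,cv2.COLOR_BGR2HSV)
for n,p in dict(stand=(328,290),pad=(221,243),gauge=(205,235),mat=(455,270),wood=(328,320)).items(): print(n,hsv[p[1],p[0]])
E
```

```text
dict_keys(['fx', 'fy', 'cx', 'cy', 'cam_to_world']) {'fx': 371.64829954431775, 'fy': 371.64829954431775, 'cx': 318.3496338447975, 'cy': 243.48603837346155, 'cam_to_world': array([[ 0.23159868, -0.9391059 , -0.25385462,  0.08241509],
       [ 0.97280931,  0.22303094,  0.06244393,  0.62395411],
       [-0.00202403, -0.26141407,  0.96522463,  0.37253578],
       [ 0.        ,  0.        ,  0.        ,  1.        ]])}
stand [ 12 176 136]
pad [110   7 214]
gauge [ 21   9 193]
mat [ 11  20 182]
wood [ 16 178 209]
```

View pics/c1.png

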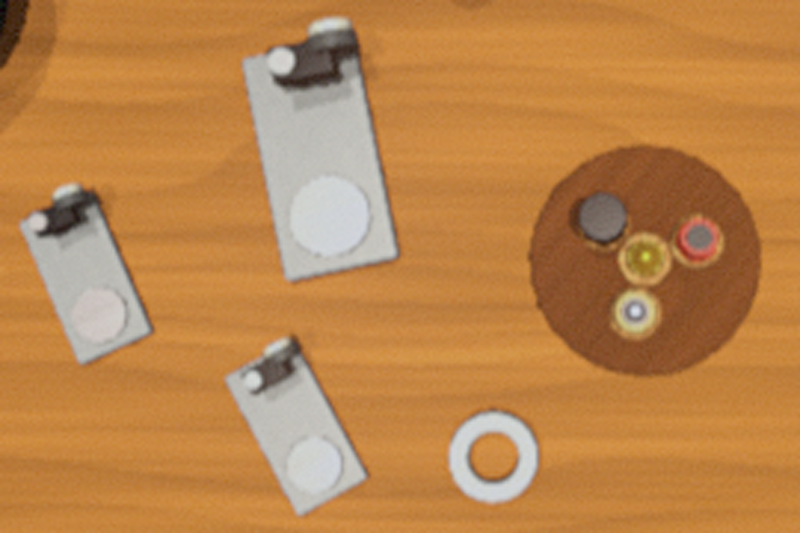

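View pics/c2.png

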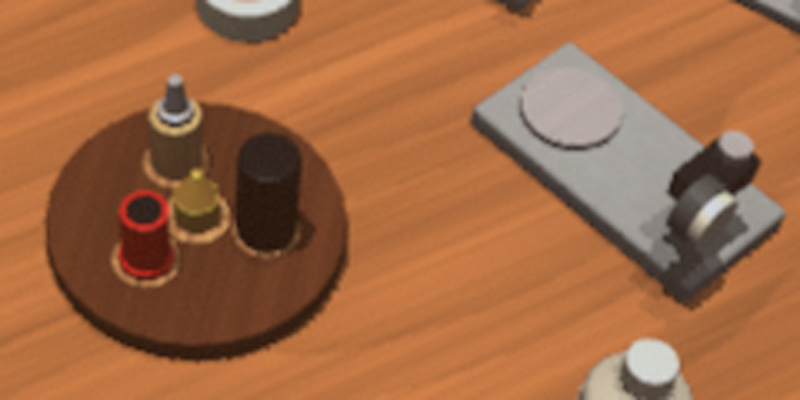

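The crops confirm it. The large gauge has its pad at crop 1 (330,216) and its column above that. On the stand, in crop 1, the slug is at (603,216), the insert at (698,239), the reamer at (635,311) and the pilot at (645,257). Now I'll measure.

Run:
```python
from h import *
im=cv2.imread("pics/top0.png");hsv=cv2.cvtColor(im,cv2.COLOR_BGR2HSV)
def comp(mask,p):
    mask=cv2.morphologyEx(mask.astype(np.uint8)*255,cv2.MORPH_OPEN,np.ones((3,3)))
    c,_=cv2.findContours(mask,cv2.RETR_EXTERNAL,cv2.CHAIN_APPROX_NONE)
    return max((x for x in c if cv2.pointPolygonTest(x,p,False)>=0),key=cv2.contourArea)
c=comp((hsv[...,2]<170)&(hsv[...,1]>120),(328,290))
W=np.array([onplane("top",*p[0],.018)[:2] for p in c]);e=cv2.minEnclosingCircle((W*1000).astype(np.float32));f=cv2.fitEllipse((W*1000).astype(np.float32))
print("stand",e,f)
c=comp((hsv[...,1]<60)&(hsv[...,2]>140),(455,270))
W=np.array([onplane("top",*p[0],.004)[:2] for p in c]);print("mat",cv2.minAreaRect((W*1000).astype(np.float32)))
c=comp((hsv[...,1]<60)&(hsv[...,2]>120),(205,235))
W=np.array([onplane("top",*p[0],.016)[:2] for p in c]);r=cv2.minAreaRect((W*1000).astype(np.float32));print("gauge",r,cv2.boxPoints(r).round(1).tolist())
c=comp((hsv[...,2]>200)&(hsv[...,1]<30),(221,243))
W=np.array([onplane("top",*p[0],.022)[:2] for p in c]);print("pad",cv2.fitEllipse((W*1000).astype(np.float32)))
s=270/800
T=dict(slug=(603,216,.084),insert=(698,239,.063),reamer=(635,311,.09),pilot=(645,257,.058))
for k,(u,v,z) in T.items(): print(k,(1000*onplane("top",110+(u+.5)*s-.5,170+(v+.5)*s-.5,z)).round(1))
s2=.3
for k,(u,v,z) in dict(slug=(269,157,.084),insert=(147,209,.063),reamer=(175,80,.09),pilot=(197,174,.058),pad=(573,104,.022)).items(): print("scene",k,(1000*onplane("scene",255+(u+.5)*s2-.5,170+(v+.5)*s2-.5,z)).round(1))
for k,(u,v,z) in dict(jar=(393,148,.065),bottle=(265,146,.09),tape=(277,324,.025),ptr=(487,208,.004),ptl=(437,206,.004),pbl=(427,324,.004),pbr=(475,328,.004)).items(): print(k,(1000*onplane("top",u,v,z)).round(0))
```

```text
stand ((526.6878051757812, 23.103404998779297), 85.91161346435547) ((526.4783325195312, 22.65876007080078), (167.43258666992188, 168.27117919921875), 169.65846252441406)
mat ((508.53131103515625, -258.2273864746094), (109.14167785644531, 258.8392333984375), 83.98872375488281)
gauge ((602.00390625, 263.10107421875), (172.2098846435547, 84.68313598632812), 12.771092414855957) [[508.70001220703125, 285.3999938964844], [527.4000244140625, 202.8000030517578], [695.2999877929688, 240.8000030517578], [676.5999755859375, 323.3999938964844]]
pad ((557.2241821289062, 254.0957794189453), (54.558448791503906, 55.480201721191406), 12.895246505737305)
slug [553.1  52.2  84. ]
insert [539.1 -14.4  63. ]
reamer [487.6  29.7  90. ]
pilot [526.4  22.8  58. ]
scene slug [553.6  51.8  84. ]
scene insert [540.7 -14.1  63. ]
scene reamer [487.9  29.3  90. ]
scene pilot [528.4  21.9  58. ]
scene pad [557.6 254.5  22. ]
jar [ 757. -115.   65.]
bottle [752. 153.  90.]
tape [383. 129.  25.]
ptr [ 639. -331.    4.]
ptl [ 643. -220.    4.]
pbl [ 384. -195.    4.]
pbr [ 376. -300.    4.]
```

```bash
cat > go.py <<'E'
# usage: go.py X Y Z(mm) YAW(deg of tool y): prints turn first, then shift in the turned tool axes
import sys
from h import *
x,y,z,yaw=map(float,sys.argv[1:5]);o=get_obs()
a=np.radians(yaw);Y=np.array([np.cos(a),np.sin(a),0]);Z=np.array([0,0,-1.]);X=np.cross(Y,Z)
Rt=R.from_matrix(np.c_[X,Y,Z]);Rc=R.from_rotvec(o["tool_rot"])
t=(Rc.inv()*Rt).as_rotvec();d=Rt.inv().apply(np.array([x,y,z])-1000*np.array(o["tool_pos"]))
print("t",round(o["t"],2),"pos",np.round(1000*np.array(o["tool_pos"]),1),"turn",t.round(4),"shift",d.round(1),"opening",round(o["opening"]*1000,1),"grip",round(o["grip_force"],1),"F",np.round(o["contact_force"],1),"q6",round(o["q"][5],2))
E
python3 go.py 487.5 30.2 170 79.2
```

```text
t 0.1 pos [145.2 607.3 230.2] turn [-0.0019 -0.0003 -0.0463] shift [-444.4 -502.8   60.2] opening 85.3 grip 0.0 F [ 0.4 -0.2 -0.8] q6 -0.12
```

```bash
python3 -m pendant '[[[0,0,0],[-0.002,0,-0.046],1],[[-22.2,-25.1,3],[0,0,0],1],[[-22.2,-25.1,3],[0,0,0],1],[[-22.2,-25.1,3],[0,0,0],1],[[-22.2,-25.1,3],[0,0,0],1],[[-22.2,-25.1,3],[0,0,0],1],[[-22.2,-25.1,3],[0,0,0],1],[[-22.2,-25.1,3],[0,0,0],1],[[-22.2,-25.1,3],[0,0,0],1],[[-22.2,-25.1,3],[0,0,0],1],[[-22.2,-25.1,3],[0,0,0],1]]' 30
python3 -m pendant '[[[-22.2,-25.1,3],[0,0,0],1],[[-22.2,-25.1,3],[0,0,0],1],[[-22.2,-25.1,3],[0,0,0],1],[[-22.2,-25.1,3],[0,0,0],1],[[-22.2,-25.1,3],[0,0,0],1],[[-22.2,-25.1,3],[0,0,0],0.65],[[-22.2,-25.1,3],[0,0,0],0.65],[[-22.2,-25.1,3],[0,0,0],0.65],[[-22.2,-25.1,3],[0,0,0],0.65],[[-22.2,-25.1,3],[0,0,0],0.65],[[0,0,0],[0,0,0],0.65],[[0,0,0],[0,0,0],0.65]]'
python3 go.py 487.5 30.2 28 79.2
python3 - <<'E'
from h import *
M=optics.camera_model("wrist");im=optics.get_image("wrist")
cv2.imwrite("pics/w1.png",im[:,:,::-1])
for p in [(487.5,30.2,90),(552.9,53,84),(540,-15.1,63),(526.8,22.7,58)]: print(np.round(project("wrist",np.array(p)/1000,M),1))
E
```

```text
t: 1.02
tool_pos: [0.3166, 0.3181, 0.2002]
tool_rot: [-0.296, -3.128, -0.003]
contact_force: [0.5, 0.9, 0.1]
opening: 0.0855
grip_force: 0.0
t: 2.02
tool_pos: [0.4873, 0.0303, 0.1695]
tool_rot: [-0.301, -3.126, -0.003]
contact_force: [0.2, 0.2, -0.2]
opening: 0.0553
grip_force: 0.0
t 2.02 pos [487.3  30.3 169.5] turn [ 0.002  -0.0018 -0.0034] shift [ -0.2  -0.  141.5] opening 55.3 grip 0.0 F [ 0.2  0.2 -0.2] q6 -1.47
[315.9 251.4]
[366.1 331.3]
[270.2 318.3]
[316.3 291.3]
```

View pics/w1.png

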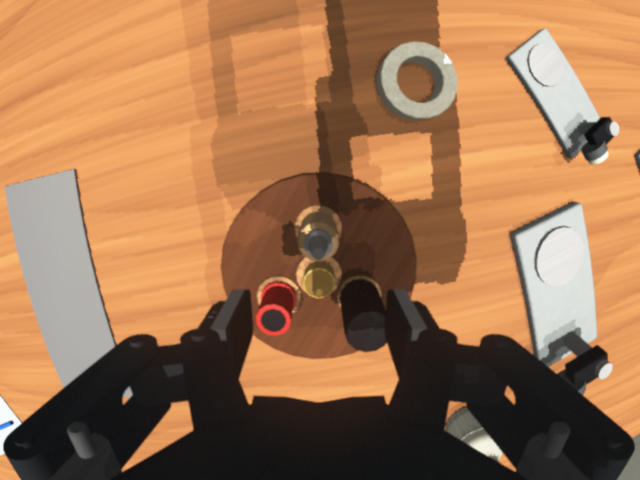

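The wrist view matches the prediction: reamer tip at about (318,247), slug top at (366,331), insert at (273,320). Descending on the reamer.

```bash
python3 -m pendant '[[[0,0,25],[0,0,0],0.65],[[0,0,25],[0,0,0],0.65],[[0,0,25],[0,0,0],0.65],[[0,0,25],[0,0,0],0.65],[[0,0,20],[0,0,0],0.65],[[0,0,12],[0,0,0],0.65],[[0,0,9],[0,0,0],0.65],[[0,0,0],[0,0,0],0.65],[[0,0,0],[0,0,0],0.25],[[0,0,0],[0,0,0],0.25],[[0,0,0],[0,0,0],0.25],[[0,0,0],[0,0,0],0.25]]' 30
python3 -m pendant '[[[0,0,0],[0,0,0],0.25],[[0,0,0],[0,0,0],0.25]]'
python3 go.py 487.5 30.2 28 79.2
```

```text
t: 3.07
tool_pos: [0.4888, 0.0318, 0.031]
tool_rot: [0.296, 3.124, 0.003]
contact_force: [0.3, 0.5, 3.9]
opening: 0.0293
grip_force: 29.8
t: 3.23
tool_pos: [0.4888, 0.0318, 0.031]
tool_rot: [0.296, 3.124, 0.004]
contact_force: [-0.2, 1.0, 5.8]
opening: 0.0295
grip_force: 30.0
t 3.23 pos [488.8  31.8  31. ] turn [ 0.0026  0.0031 -0.0004] shift [ 1.  -1.8  3. ] opening 29.5 grip 30.0 F [-0.2  1.   5.8] q6 -1.47
```

```bash
python3 -m pendant '[[[0,0,-10],[0,0,0],0.25],[[0,0,-25],[0,0,0],0.25],[[0,0,-30],[0,0,0],0.25],[[0,0,-35],[0,0,0],0.25],[[0,0,0],[0,0,0],0.25],[[0,0,0],[0,0,0],0.25]]'
python3 go.py 429 -250 130 79.2
```

```text
t: 3.73
tool_pos: [0.4891, 0.0314, 0.1325]
tool_rot: [0.296, 3.122, 0.003]
contact_force: [0.2, -0.3, -1.3]
opening: 0.0293
grip_force: 29.7
t 3.73 pos [489.1  31.4 132.5] turn [ 0.0025  0.0058 -0.0004] shift [   6.3 -287.7    2.5] opening 29.3 grip 29.7 F [ 0.2 -0.3 -1.3] q6 -1.47
```

```bash
python3 -m pendant '[[[0.6,-28.8,0],[0,0,0],0.25],[[0.6,-28.8,0],[0,0,0],0.25],[[0.6,-28.8,0],[0,0,0],0.25],[[0.6,-28.8,0],[0,0,0],0.25],[[0.6,-28.8,0],[0,0,0],0.25],[[0.6,-28.8,0],[0,0,0],0.25],[[0.6,-28.8,0],[0,0,0],0.25],[[0.6,-28.8,0],[0,0,0],0.25],[[0.6,-28.8,0],[0,0,0],0.25],[[0.6,-28.8,0],[0,0,0],0.25],[[0,0,0],[0,0,0],0.25],[[0,0,0],[0,0,0],0.25]]'
python3 go.py 429 -250 17.5 79.2
```

```text
t: 4.73
tool_pos: [0.4261, -0.2505, 0.1271]
tool_rot: [-0.3, -3.125, -0.006]
contact_force: [0.3, 0.5, -1.2]
opening: 0.0292
grip_force: 30.0
t 4.73 pos [ 426.1 -250.5  127.1] turn [ 0.0038 -0.0029 -0.0031] shift [ -2.8   1.  109.6] opening 29.2 grip 30.0 F [ 0.3  0.5 -1.2] q6 -2.06
```

```bash
python3 -m pendant '[[[0,0,25],[0,0,0],0.25],[[0,0,25],[0,0,0],0.25],[[0,0,25],[0,0,0],0.25],[[0,0,20],[0,0,0],0.25],[[0,0,8],[0,0,0],0.25],[[0,0,2],[0,0,0],0.25],[[0,0,0],[0,0,0],0.25],[[0,0,0],[0,0,0],0.25]]'
python3 go.py 429 -250 17.5 79.2
```

```text
t: 5.4
tool_pos: [0.4283, -0.2501, 0.0249]
tool_rot: [0.295, 3.126, 0.002]
contact_force: [0.4, 0.2, -0.1]
opening: 0.0292
grip_force: 30.0
t 5.4 pos [ 428.3 -250.1   24.9] turn [0.0012 0.0016 0.0003] shift [-0.7  0.3  7.4] opening 29.2 grip 30.0 F [ 0.4  0.2 -0.1] q6 -2.06
```

```bash
python3 -m pendant '[[[0,0,3],[0,0,0],0.25],[[0,0,2],[0,0,0],0.25],[[0,0,1],[0,0,0],0.25],[[0,0,1],[0,0,0],0.25],[[0,0,0.5],[0,0,0],0.25],[[0,0,0],[0,0,0],0.25]]'
```

```text
t: 5.9
tool_pos: [0.4277, -0.2501, 0.017]
tool_rot: [0.296, 3.127, 0.003]
contact_force: [-2.4, 1.7, 4.6]
opening: 0.0291
grip_force: 30.4
```

```bash
python3 -m pendant '[[[0,0,0],[0,0,0],0.45],[[0,0,0],[0,0,0],0.65],[[0,0,0],[0,0,0],0.65],[[0,0,0],[0,0,0],0.65],[[0,0,-8],[0,0,0],0.65],[[0,0,-20],[0,0,0],0.65],[[0,0,-30],[0,0,0],0.65],[[0,0,-35],[0,0,0],0.65],[[0,0,-30],[0,0,0],0.65],[[0,0,-20],[0,0,0],0.65],[[0,0,0],[0,0,0],0.65]]'
python3 -m pendant '[[[0,0,0],[0,0,0.1163],0.65],[[0,0,0],[0,0,0.1163],0.65],[[0,0,0],[0,0,0.1163],0.65],[[0,0,0],[0,0,0.1163],0.65],[[0,0,0],[0,0,0.1163],0.65],[[0,0,0],[0,0,0.1163],0.65],[[0,0,0],[0,0,0.1163],0.65],[[0,0,0],[0,0,0.1163],0.65],[[0,0,0],[0,0,0.1163],0.65],[[0,0,0],[0,0,0],0.65]]'
python3 go.py 540 -15.1 160 19.2
python3 - <<'E'
from h import *
im=optics.get_image("top")[:,:,::-1];cv2.imwrite("pics/t2.png",im)
a=cv2.resize(im[180:350,280:500],(660,510),interpolation=cv2.INTER_CUBIC);cv2.imwrite("pics/t2c.png",a)
E
```

```text
t: 6.82
tool_pos: [0.4301, -0.2524, 0.1661]
tool_rot: [0.295, 3.118, -0.007]
contact_force: [0.3, -1.8, 1.0]
opening: 0.0553
grip_force: 0.0
t: 7.65
tool_pos: [0.4269, -0.2498, 0.1585]
tool_rot: [-1.821, -2.558, -0.003]
contact_force: [0.1, -0.2, -0.1]
opening: 0.0562
grip_force: 0.0
t 7.65 pos [ 426.9 -249.8  158.5] turn [ 0.0003 -0.0029 -0.0016] shift [184.5 184.   -1.5] opening 56.2 grip 0.0 F [ 0.1 -0.2 -0.1] q6 -1.01
```

View pics/t2c.png

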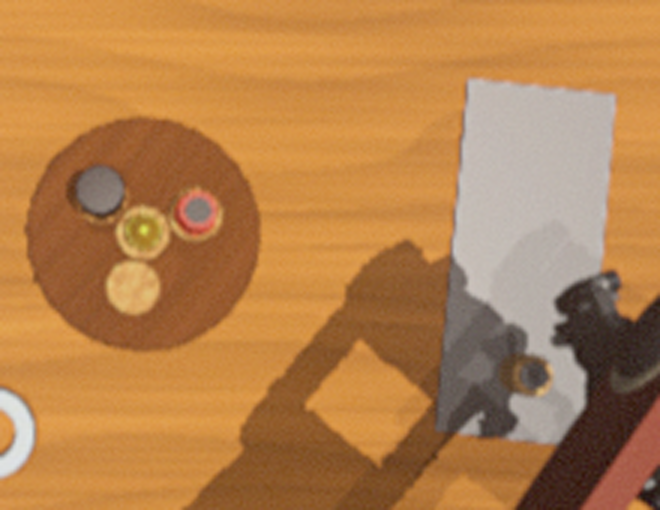

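The reamer stands upright on the mat at crop (533,376). Its cork disc is now exposed at crop (133,288). Next is the insert.

```bash
python3 -m pendant '[[[20.5,20.5,0],[0,0,0],0.65],[[20.5,20.5,0],[0,0,0],0.65],[[20.5,20.5,0],[0,0,0],0.65],[[20.5,20.5,0],[0,0,0],0.65],[[20.5,20.5,0],[0,0,0],0.65],[[20.5,20.5,0],[0,0,0],0.6],[[20.5,20.5,0],[0,0,0],0.6],[[20.5,20.5,0],[0,0,0],0.6],[[20.5,20.5,0],[0,0,0],0.6],[[0,0,0],[0,0,0],0.6],[[0,0,0],[0,0,0],0.6]]'
python3 go.py 540 -15.1 29 19.2
python3 - <<'E'
from h import *
im=cv2.imread("pics/t2.png");hsv=cv2.cvtColor(im,cv2.COLOR_BGR2HSV)
m=np.zeros(im.shape[:2],np.uint8);cv2.circle(m,(324,276),13,255,-1)
m&=((hsv[...,2]>160)*255).astype(np.uint8)
M=cv2.moments(m,True);u,v=M["m10"]/M["m00"],M["m01"]/M["m00"];print("disc",M["m00"],u,v,1000*onplane("top",u,v,.018))
print("reamer tip",1000*onplane("top",280+533.5/3-.5,180+376.5/3-.5,.076))
E
```

```text
t: 8.62
tool_pos: [0.5409, -0.0142, 0.1593]
tool_rot: [-1.812, -2.564, -0.002]
contact_force: [0.1, -0.2, 0.7]
opening: 0.0511
grip_force: 0.0
t 8.62 pos [540.9 -14.2 159.3] turn [ 0.0001 -0.0018  0.0051] shift [ -0.5  -1.1 130.3] opening 51.1 grip 0.0 F [ 0.1 -0.2  0.7] q6 -0.51
disc 305.0 324.11803278688524 274.48852459016393 [489.47796611  29.11352431  18.        ]
reamer tip [ 427.87004841 -242.87553646   76.        ]
```

```bash
python3 -m pendant '[[[0,-1,25],[0,0,0],0.6],[[0,0,25],[0,0,0],0.6],[[0,0,25],[0,0,0],0.6],[[0,0,25],[0,0,0],0.6],[[0,0,15],[0,0,0],0.6],[[0,0,10],[0,0,0],0.6],[[0,0,5],[0,0,0],0.6],[[0,0,0],[0,0,0],0.6],[[0,0,0],[0,0,0],0.2],[[0,0,0],[0,0,0],0.2],[[0,0,0],[0,0,0],0.2],[[0,0,0],[0,0,0],0.2]]' 25
python3 -m pendant '[[[0,0,0],[0,0,0],0.2],[[0,0,0],[0,0,0],0.2]]'
python3 go.py 540 -15.1 29 19.2
```

```text
t: 9.62
tool_pos: [0.5413, -0.0156, 0.0314]
tool_rot: [1.818, 2.56, 0.005]
contact_force: [-0.3, -0.4, 3.1]
opening: 0.0261
grip_force: 24.8
t: 9.78
tool_pos: [0.5413, -0.0156, 0.0314]
tool_rot: [1.818, 2.56, 0.004]
contact_force: [-0.9, -1.2, 6.1]
opening: 0.0267
grip_force: 25.1
t 9.78 pos [541.3 -15.6  31.4] turn [ 0.0033 -0.0001  0.0005] shift [ 0.9 -1.   2.4] opening 26.7 grip 25.1 F [-0.9 -1.2  6.1] q6 -0.5
```

```bash
python3 -m pendant '[[[0,0,-10],[0,0,0],0.2],[[0,0,-25],[0,0,0],0.2],[[0,0,-30],[0,0,0],0.2],[[0,0,-35],[0,0,0],0.2],[[0,0,0],[0,0,0],0.2],[[0,0,0],[0,0,0],0.2]]'
python3 go.py 508.5 -258 130 19.2
```

```text
t: 10.28
tool_pos: [0.5417, -0.0157, 0.1331]
tool_rot: [1.817, 2.558, 0.007]
contact_force: [-0.3, 0.3, -1.0]
opening: 0.0262
grip_force: 24.7
t 10.28 pos [541.7 -15.7 133.1] turn [0.0062 0.0009 0.0004] shift [-217.9 -111.1    3.1] opening 26.2 grip 24.7 F [-0.3  0.3 -1. ] q6 -0.5
```

```bash
python3 -m pendant '[[[-24.2,-12.3,0],[0,0,0],0.2],[[-24.2,-12.3,0],[0,0,0],0.2],[[-24.2,-12.3,0],[0,0,0],0.2],[[-24.2,-12.3,0],[0,0,0],0.2],[[-24.2,-12.3,0],[0,0,0],0.2],[[-24.2,-12.3,0],[0,0,0],0.2],[[-24.2,-12.3,0],[0,0,0],0.2],[[-24.2,-12.3,0],[0,0,0],0.2],[[-24.2,-12.3,0],[0,0,0],0.2],[[0,0,0],[0,0,0],0.2],[[0,0,0],[0,0,0],0.2]]'
python3 -m pendant '[[[0,0,25],[0,0,0],0.2],[[0,0,25],[0,0,0],0.2],[[0,0,25],[0,0,0],0.2],[[0,0,20],[0,0,0],0.2],[[0,0,8],[0,0,0],0.2],[[0,0,0],[0,0,0],0.2],[[0,0,0],[0,0,0],0.2]]'
python3 go.py 508.5 -258 17.4 19.2
```

```text
t: 11.2
tool_pos: [0.5059, -0.2579, 0.1275]
tool_rot: [-1.82, -2.555, -0.003]
contact_force: [0.3, -0.7, -0.4]
opening: 0.0264
grip_force: 24.8
t: 11.78
tool_pos: [0.5071, -0.2565, 0.0261]
tool_rot: [-1.817, -2.56, -0.003]
contact_force: [0.5, 0.5, -0.3]
opening: 0.0261
grip_force: 24.7
t 11.78 pos [ 507.1 -256.5   26.1] turn [ 0.0005 -0.0027  0.0011] shift [-1.9  0.9  8.7] opening 26.1 grip 24.7 F [ 0.5  0.5 -0.3] q6 -0.94
```

```bash
python3 -m pendant '[[[0,0,4],[0,0,0],0.2],[[0,0,2],[0,0,0],0.2],[[0,0,1],[0,0,0],0.2],[[0,0,1],[0,0,0],0.2],[[0,0,0.7],[0,0,0],0.2],[[0,0,0],[0,0,0],0.2],[[0,0,0],[0,0,0],0.2]]'
python3 -m pendant '[[[0,0,0],[0,0,0],0.4],[[0,0,0],[0,0,0],0.65],[[0,0,0],[0,0,0],0.65],[[0,0,0],[0,0,0],0.65],[[0,0,-8],[0,0,0],0.65],[[0,0,-20],[0,0,0],0.65],[[0,0,-30],[0,0,0],0.65],[[0,0,-35],[0,0,0],0.65],[[0,0,-30],[0,0,0],0.65],[[0,0,-20],[0,0,0],0.65],[[0,0,0],[0,0,0],0.65]]'
python3 -m pendant '[[[0,0,0],[0,0,0.1163],0.65],[[0,0,0],[0,0,0.1163],0.65],[[0,0,0],[0,0,0.1163],0.65],[[0,0,0],[0,0,0.1163],0.65],[[0,0,0],[0,0,0.1163],0.65],[[0,0,0],[0,0,0.1163],0.65],[[0,0,0],[0,0,0.1163],0.65],[[0,0,0],[0,0,0.1163],0.65],[[0,0,0],[0,0,0.1163],0.65],[[0,0,0],[0,0,0],0.65]]'
python3 go.py 552.9 53 160 -40.8
```

```text
t: 12.37
tool_pos: [0.5072, -0.2575, 0.0177]
tool_rot: [-1.819, -2.56, -0.003]
contact_force: [-0.3, -0.1, -1.2]
opening: 0.0266
grip_force: 24.7
t: 13.28
tool_pos: [0.5101, -0.2597, 0.1679]
tool_rot: [1.813, 2.552, 0.003]
contact_force: [1.4, -0.5, 0.6]
opening: 0.0553
grip_force: 0.0
t: 14.12
tool_pos: [0.5066, -0.2574, 0.1596]
tool_rot: [-2.855, -1.305, -0.001]
contact_force: [-1.2, -0.7, 0.2]
opening: 0.0559
grip_force: 0.0
t 14.12 pos [ 506.6 -257.4  159.6] turn [-0.0025 -0.0016 -0.0011] shift [ 265.2 -167.7   -0.4] opening 55.9 grip 0.0 F [-1.2 -0.7  0.2] q6 0.11
```

```bash
python3 -m pendant '[[[26.5,-16.8,0],[0,0,0],0.65],[[26.5,-16.8,0],[0,0,0],0.65],[[26.5,-16.8,0],[0,0,0],0.65],[[26.5,-16.8,0],[0,0,0],0.65],[[26.5,-16.8,0],[0,0,0],0.65],[[26.5,-16.8,0],[0,0,0],0.65],[[26.5,-16.8,0],[0,0,0],0.65],[[26.5,-16.8,0],[0,0,0],0.65],[[26.5,-16.8,0],[0,0,0],0.65],[[26.5,-16.8,0],[0,0,0],0.65],[[0,0,0],[0,0,0],0.65],[[0,0,0],[0,0,0],0.65]]'
python3 go.py 552.9 53 38 -40.8
python3 - <<'E'
from h import *
M=optics.camera_model("wrist");im=optics.get_image("wrist")[:,:,::-1]
cv2.imwrite("pics/w2.png",im)
for p in [(552.9,53,84),(526.8,22.7,58)]: print(np.round(project("wrist",np.array(p)/1000,M),1))
E
```

```text
t: 15.12
tool_pos: [0.5525, 0.054, 0.1606]
tool_rot: [-2.851, -1.316, -0.0]
contact_force: [0.7, -0.5, -0.4]
opening: 0.0557
grip_force: 0.0
t 15.12 pos [552.5  54.  160.6] turn [-0.0016 -0.0009  0.0061] shift [ -0.5   1.  122.6] opening 55.7 grip 0.0 F [ 0.7 -0.5 -0.4] q6 0.67
[319.3 257.5]
[318.9 299.9]
```

View pics/w2.png

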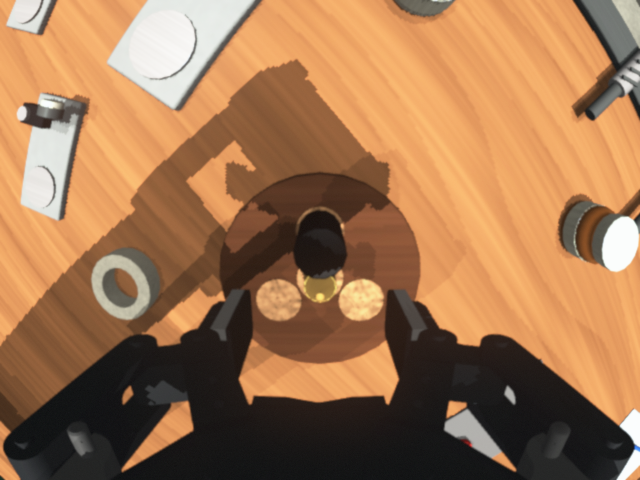

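The slug's top is at (320,253), as predicted. The two free discs are at (279,300) and (361,299). Descending.

```bash
python3 - <<'E'
from h import *
for u,v in [(279,300),(361,299)]: print((1000*onplane("wrist",u,v,.018)).round(1))
E
python3 -m pendant '[[[0,1,25],[0,0,0],0.65],[[0,0,25],[0,0,0],0.65],[[0,0,25],[0,0,0],0.65],[[0,0,22],[0,0,0],0.65],[[0,0,15],[0,0,0],0.65],[[0,0,10],[0,0,0],0.65],[[0,0,0],[0,0,0],0.65],[[0,0,0],[0,0,0],0.3],[[0,0,0],[0,0,0],0.3],[[0,0,0],[0,0,0],0.3],[[0,0,0],[0,0,0],0.3],[[0,0,0],[0,0,0],0.3]]' 30
python3 go.py 552.9 53 38 -40.8
```

```text
[489.6  29.7  18. ]
[542.5 -14.2  18. ]
t: 16.17
tool_pos: [0.5546, 0.0522, 0.0405]
tool_rot: [-2.856, -1.309, -0.005]
contact_force: [-0.0, 0.4, 2.9]
opening: 0.0338
grip_force: 30.1
t 16.17 pos [554.6  52.2  40.5] turn [ 0.001  -0.003   0.0009] shift [-0.5 -1.8  2.5] opening 33.8 grip 30.1 F [-0.   0.4  2.9] q6 0.67
```

```bash
python3 -m pendant '[[[0,0,-10],[0,0,0],0.3],[[0,0,-25],[0,0,0],0.3],[[0,0,-30],[0,0,0],0.3],[[0,0,-30],[0,0,0],0.3],[[0,0,0],[0,0,0],0.3],[[0,0,0],[0,0,0],0.3]]'
python3 go.py 588 -266 130 -40.8
```

```text
t: 16.67
tool_pos: [0.5555, 0.0522, 0.1378]
tool_rot: [2.855, 1.309, 0.01]
contact_force: [-0.2, -0.7, -1.7]
opening: 0.033
grip_force: 30.0
t 16.67 pos [555.5  52.2 137.8] turn [ 0.0038 -0.0056  0.001 ] shift [-219.6  232.5    7.8] opening 33.0 grip 30.0 F [-0.2 -0.7 -1.7] q6 0.67
```

```bash
python3 -m pendant '[[[-20,21.1,0],[0,0,0],0.3],[[-20,21.1,0],[0,0,0],0.3],[[-20,21.1,0],[0,0,0],0.3],[[-20,21.1,0],[0,0,0],0.3],[[-20,21.1,0],[0,0,0],0.3],[[-20,21.1,0],[0,0,0],0.3],[[-20,21.1,0],[0,0,0],0.3],[[-20,21.1,0],[0,0,0],0.3],[[-20,21.1,0],[0,0,0],0.3],[[-20,21.1,0],[0,0,0],0.3],[[-20,21.1,0],[0,0,0],0.3],[[0,0,0],[0,0,0],0.3]]'
python3 -m pendant '[[[0,0,25],[0,0,0],0.3],[[0,0,25],[0,0,0],0.3],[[0,0,25],[0,0,0],0.3],[[0,0,18],[0,0,0],0.3],[[0,0,4],[0,0,0],0.3],[[0,0,0],[0,0,0],0.3],[[0,0,0],[0,0,0],0.3]]'
python3 go.py 588 -266 26.5 -40.8
```

```text
t: 17.67
tool_pos: [0.5849, -0.2703, 0.1321]
tool_rot: [-2.857, -1.302, 0.001]
contact_force: [-0.9, -0.4, -1.2]
opening: 0.0332
grip_force: 30.2
t: 18.25
tool_pos: [0.5858, -0.2655, 0.0367]
tool_rot: [-2.854, -1.308, -0.002]
contact_force: [0.9, -0.4, -1.4]
opening: 0.0332
grip_force: 30.2
t 18.25 pos [ 585.8 -265.5   36.7] turn [-0.0014 -0.0017  0.0009] shift [ 1.1  2.  10.2] opening 33.2 grip 30.2 F [ 0.9 -0.4 -1.4] q6 0.17
```

```bash
python3 -m pendant '[[[0,0,5],[0,0,0],0.3],[[0,0,3],[0,0,0],0.3],[[0,0,1],[0,0,0],0.3],[[0,0,1],[0,0,0],0.3],[[0,0,0.8],[0,0,0],0.3],[[0,0,0],[0,0,0],0.3],[[0,0,0],[0,0,0],0.3]]'
python3 -m pendant '[[[0,0,0],[0,0,0],0.45],[[0,0,0],[0,0,0],0.65],[[0,0,0],[0,0,0],0.65],[[0,0,0],[0,0,0],0.65],[[0,0,-8],[0,0,0],0.65],[[0,0,-20],[0,0,0],0.65],[[0,0,-30],[0,0,0],0.65],[[0,0,-35],[0,0,0],0.65],[[0,0,-30],[0,0,0],0.65],[[0,0,0],[0,0,0],0.65]]'
python3 go.py 528 23 150 -40.8
```

```text
t: 18.83
tool_pos: [0.5861, -0.266, 0.0265]
tool_rot: [-2.855, -1.308, -0.002]
contact_force: [-1.2, 0.9, 3.4]
opening: 0.0334
grip_force: 30.4
t: 19.67
tool_pos: [0.5898, -0.2684, 0.1584]
tool_rot: [2.847, 1.305, 0.015]
contact_force: [0.2, -0.9, 1.7]
opening: 0.0554
grip_force: 0.0
t 19.67 pos [ 589.8 -268.4  158.4] turn [ 0.0133 -0.0042  0.0008] shift [ 180.2 -237.2    8.4] opening 55.4 grip 0.0 F [ 0.2 -0.9  1.7] q6 0.17
```

```bash
python3 -m pendant '[[[18.2,-23.6,0],[0,0,0],0.65],[[18.2,-23.6,0],[0,0,0],0.65],[[18.2,-23.6,0],[0,0,0],0.65],[[18.2,-23.6,0],[0,0,0],0.65],[[18.2,-23.6,0],[0,0,0],0.65],[[18.2,-23.6,0],[0,0,0],0.65],[[18.2,-23.6,0],[0,0,0],0.65],[[18.2,-23.6,0],[0,0,0],0.65],[[18.2,-23.6,0],[0,0,0],0.65],[[18.2,-23.6,0],[0,0,0],0.65],[[0,0,0],[0,0,0],0.65],[[0,0,0],[0,0,0],0.65]]'
python3 go.py 528 23 20.5 -40.8
python3 - <<'E'
from h import *
M=optics.camera_model("wrist");im=optics.get_image("wrist")[:,:,::-1]
cv2.imwrite("pics/w3.png",im)
a=im[150:390,160:480];cv2.imwrite("pics/w3c.png",cv2.resize(a,(800,600),interpolation=cv2.INTER_CUBIC))
np.save("M3.npy",M,allow_pickle=True)
print(project("wrist",[.528,.023,.058],M))
im=optics.get_image("top")[:,:,::-1];cv2.imwrite("pics/t3.png",im);cv2.imwrite("pics/t3c.png",cv2.resize(im[180:350,280:500],(660,510),interpolation=cv2.INTER_CUBIC))
E
```

```text
t: 20.67
tool_pos: [0.5257, 0.027, 0.1497]
tool_rot: [-2.853, -1.312, -0.003]
contact_force: [0.6, -0.2, -0.4]
opening: 0.0554
grip_force: 0.0
t 20.67 pos [525.7  27.  149.7] turn [-0.0002 -0.002   0.0034] shift [ -1.5   4.4 129.2] opening 55.4 grip 0.0 F [ 0.6 -0.2 -0.4] q6 0.62
(np.float64(324.21719678762673), np.float64(252.322026114857))
```

View pics/w3c.png

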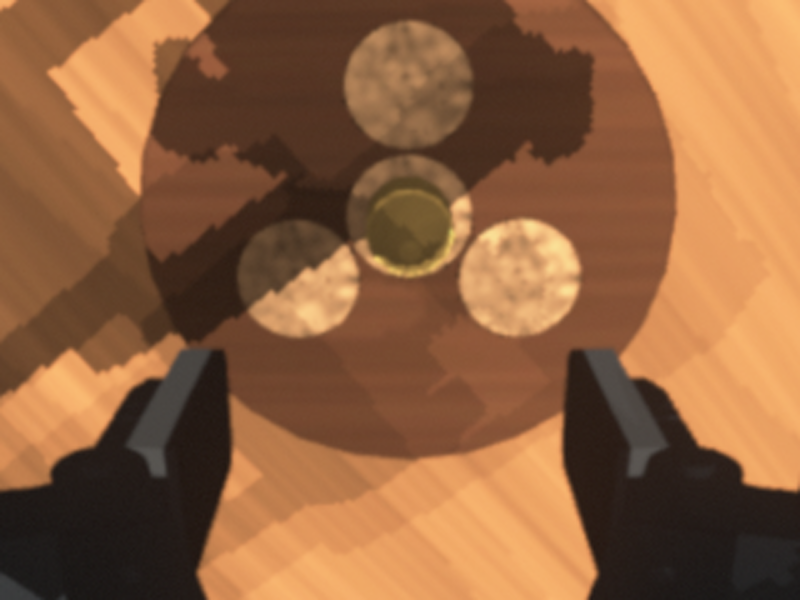

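View pics/t3c.png

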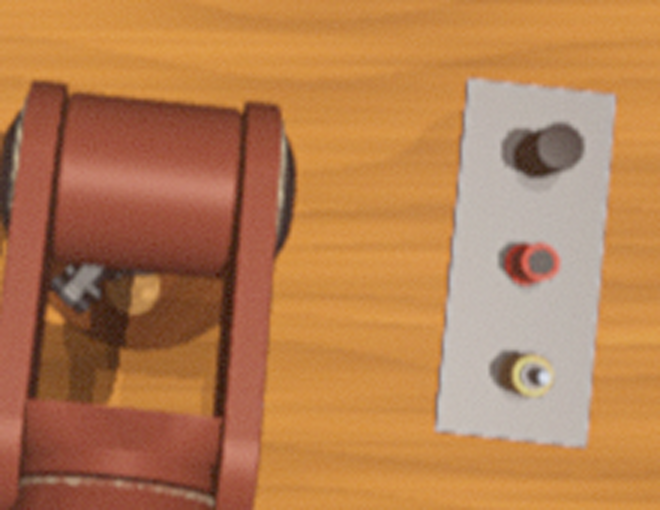

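Slug, insert and reamer all stand upright on the mat, at top-crop (558,147), (540,262) and (538,376). The wrist crop shows the discs at (408,84), (298,278) and (520,278), with the pilot at (410,232).

```bash
python3 - <<'E'
from h import *
M=np.load("M3.npy",allow_pickle=True).item()
f=lambda u,v,z:(1000*onplane("wrist",160+(u+.5)/2.5-.5,150+(v+.5)/2.5-.5,z,M)).round(1)
P=[f(408,84,.018),f(298,278,.018),f(520,278,.018)]
print("slug,reamer,insert discs",P,"mean",np.mean(P,0)); print("centre disc",f(409,216,.018),"pilot mid",f(410,232,.038))
E
python3 go.py 528 23 20.5 -40.8
```

```text
slug,reamer,insert discs [array([554.4,  54.7,  18. ]), array([489.5,  31.2,  18. ]), array([542.1, -13.8,  18. ])] mean [528.66666667  24.03333333  18.        ]
centre disc [528.6  23.9  18. ] pilot mid [528.8  24.1  38. ]
t 20.77 pos [526.1  25.4 149.7] turn [-0.0001 -0.0019  0.0007] shift [ -0.6   3.  129.2] opening 55.2 grip 0.0 F [-0.5  0.1 -0.2] q6 0.62
```

```bash
python3 -m pendant '[[[-0.6,3,25],[0,0,0],0.5],[[0,0,25],[0,0,0],0.5],[[0,0,25],[0,0,0],0.5],[[0,0,25],[0,0,0],0.5],[[0,0,15],[0,0,0],0.5],[[0,0,8],[0,0,0],0.5],[[0,0,0],[0,0,0],0.5],[[0,0,0],[0,0,0],0.5]]' 40
python3 go.py 528.2 23.5 21.5 -40.8
```

```text
t: 21.43
tool_pos: [0.5282, 0.0229, 0.0267]
tool_rot: [-2.855, -1.307, -0.002]
contact_force: [0.4, -0.5, 0.9]
opening: 0.0427
grip_force: 0.0
t 21.43 pos [528.2  22.9  26.7] turn [-0.0007 -0.0018 -0.0004] shift [ 0.4 -0.4  5.2] opening 42.7 grip 0.0 F [ 0.4 -0.5  0.9] q6 0.61
```

```bash
python3 -m pendant '[[[0,0,3],[0,0,0],0.5],[[0,0,2.2],[0,0,0],0.5],[[0,0,0],[0,0,0],0.5],[[0,0,0],[0,0,0],0.2],[[0,0,0],[0,0,0],0.2],[[0,0,0],[0,0,0],0.2],[[0,0,0],[0,0,0],0.2],[[0,0,0],[0,0,0],0.2],[[0,0,0],[0,0,0],0.2]]' 40
python3 go.py 528.2 23.5 21.5 -40.8
python3 -m pendant '[[[0,0,-5],[0,0,0],0.2],[[0,0,-20],[0,0,0],0.2],[[0,0,-30],[0,0,0],0.2],[[0,0,-35],[0,0,0],0.2],[[0,0,0],[0,0,0],0.2],[[0,0,0],[0,0,0],0.2]]'
python3 go.py 557.4 254.3 110 -40.8
```

```text
t: 22.18
tool_pos: [0.5283, 0.0237, 0.0219]
tool_rot: [-2.855, -1.308, -0.003]
contact_force: [-1.3, -0.3, 5.2]
opening: 0.0247
grip_force: 39.6
t 22.18 pos [528.3  23.7  21.9] turn [-0.0001 -0.0024  0.0008] shift [-0.2  0.   0.4] opening 24.7 grip 39.6 F [-1.3 -0.3  5.2] q6 0.61
t: 22.68
tool_pos: [0.5293, 0.0234, 0.1135]
tool_rot: [2.855, 1.308, 0.008]
contact_force: [-0.2, 0.4, -2.2]
opening: 0.0243
grip_force: 39.5
t 22.68 pos [529.3  23.4 113.5] turn [ 0.003  -0.0045  0.0007] shift [ 193.2 -129.6    3.5] opening 24.3 grip 39.5 F [-0.2  0.4 -2.2] q6 0.61
```

```bash
python3 -m pendant '[[[24.1,-16.3,0],[0,0,0],0.2],[[24.1,-16.3,0],[0,0,0],0.2],[[24.1,-16.3,0],[0,0,0],0.2],[[24.1,-16.3,0],[0,0,0],0.2],[[24.1,-16.3,0],[0,0,0],0.2],[[24.1,-16.3,0],[0,0,0],0.2],[[24.1,-16.3,0],[0,0,0],0.2],[[24.1,-16.3,0],[0,0,0],0.2],[[0,0,0],[0,0,0],0.2],[[0,0,0],[0,0,0],0.2],[[0,0,0],[0,0,0],0.2]]'
python3 go.py 558 255 26.5 -40.8
python3 - <<'E'
from h import *
M=optics.camera_model("wrist");im=optics.get_image("wrist")[:,:,::-1]
np.save("M4.npy",M,allow_pickle=True);cv2.imwrite("pics/w4c.png",cv2.resize(im[150:390,160:480],(800,600),interpolation=cv2.INTER_CUBIC))
E
```

```text
t: 23.6
tool_pos: [0.5535, 0.254, 0.1094]
tool_rot: [-2.854, -1.309, 0.004]
contact_force: [-0.3, -0.5, -0.5]
opening: 0.0242
grip_force: 39.5
t 23.6 pos [553.5 254.  109.4] turn [-0.0026  0.0017  0.001 ] shift [ 3.7  2.7 82.9] opening 24.2 grip 39.5 F [-0.3 -0.5 -0.5] q6 1.02
```

View pics/w4c.png

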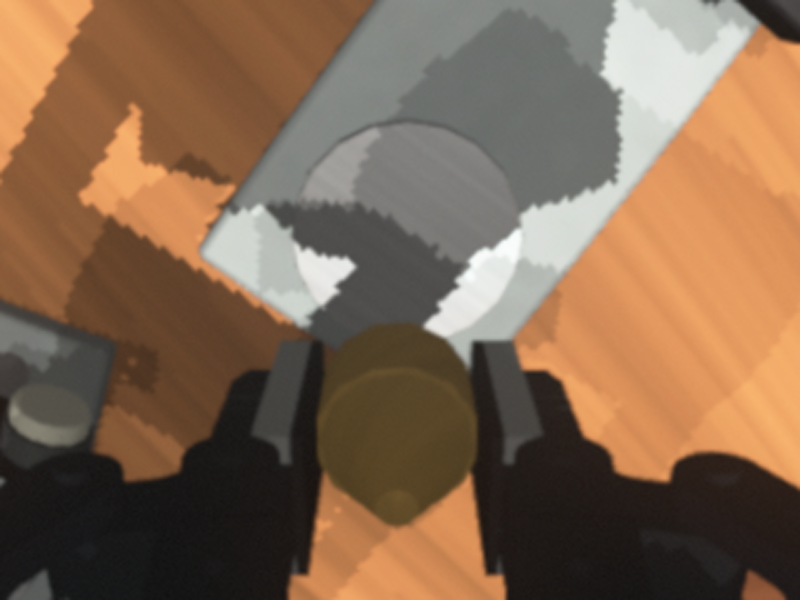

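The pilot is held upright. The pad spans about 293–522 in x from a top edge at y=119, so its centre is near crop (408,231).

```bash
python3 - <<'E'
from h import *
M=np.load("M4.npy",allow_pickle=True).item()
f=lambda u,v,z:(1000*onplane("wrist",160+(u+.5)/2.5-.5,150+(v+.5)/2.5-.5,z,M)).round(1)
print("pad",f(408,231,.022),"edges",f(293,220,.022),f(522,220,.022),f(408,119,.022))
E
python3 -m pendant '[[[3.7,2.7,0],[0,0,0],0.2],[[0,0,20],[0,0,0],0.2],[[0,0,25],[0,0,0],0.2],[[0,0,20],[0,0,0],0.2],[[0,0,8],[0,0,0],0.2],[[0,0,0],[0,0,0],0.2],[[0,0,0],[0,0,0],0.2]]'
python3 go.py 558.2 255 26 -40.8
```

```text
pad [560.  256.7  22. ] edges [539.6 278.1  22. ] [584.1 239.8  22. ] [578.8 278.6  22. ]
t: 24.23
tool_pos: [0.5596, 0.2553, 0.0387]
tool_rot: [-2.855, -1.307, -0.001]
contact_force: [0.3, -0.5, -0.8]
opening: 0.0244
grip_force: 39.5
t 24.23 pos [559.6 255.3  38.7] turn [-0.0011 -0.0015 -0.0002] shift [-1.2 -0.8 12.7] opening 24.4 grip 39.5 F [ 0.3 -0.5 -0.8] q6 1.02
```

```bash
python3 -m pendant '[[[-0.5,0,6],[0,0,0],0.2],[[0,0,3],[0,0,0],0.2],[[0,0,1.5],[0,0,0],0.2],[[0,0,1],[0,0,0],0.2],[[0,0,0.8],[0,0,0],0.2],[[0,0,0.5],[0,0,0],0.2],[[0,0,0],[0,0,0],0.2],[[0,0,0],[0,0,0],0.2]]'
```

```text
t: 24.9
tool_pos: [0.5591, 0.2556, 0.026]
tool_rot: [-2.855, -1.308, -0.002]
contact_force: [-0.4, 0.1, -1.1]
opening: 0.0243
grip_force: 39.6
```

Not in contact yet, so I'll ease down a little more, then release.

```bash
python3 -m pendant '[[[0,0,0.5],[0,0,0],0.2],[[0,0,0.5],[0,0,0],0.2],[[0,0,0],[0,0,0],0.2],[[0,0,0],[0,0,0],0.2]]'
python3 -m pendant '[[[0,0,0],[0,0,0],0.35],[[0,0,0],[0,0,0],0.45],[[0,0,0],[0,0,0],0.6],[[0,0,0],[0,0,0],0.6],[[0,0,-5],[0,0,0],0.6],[[0,0,-20],[0,0,0],0.6],[[0,0,-30],[0,0,0],0.6],[[0,0,-35],[0,0,0],0.6],[[0,0,-35],[0,0,0],0.6],[[0,0,0],[0,0,0],0.6],[[0,0,0],[0,0,0],0.6]]'
python3 - <<'E'
from h import *
im=optics.get_image("scene")[:,:,::-1];cv2.imwrite("pics/s5c.png",cv2.resize(im[130:310,240:500],(780,540),interpolation=cv2.INTER_CUBIC))
E
python3 go.py 586 -266 140 -40.8
```

```text
t: 25.23
tool_pos: [0.5592, 0.2556, 0.0259]
tool_rot: [-2.854, -1.308, -0.002]
contact_force: [-3.5, -1.6, 6.1]
opening: 0.0241
grip_force: 40.1
t: 26.15
tool_pos: [0.5611, 0.256, 0.1539]
tool_rot: [-2.855, -1.308, -0.013]
contact_force: [-0.3, -0.0, -0.7]
opening: 0.051
grip_force: 0.0
t 26.2 pos [559.5 255.5 151.1] turn [ 0.0002 -0.0037  0.0007] shift [-377.4  360.8   11.1] opening 51.1 grip 0.0 F [-0.3  0.2 -0.4] q6 1.02
```

View pics/s5c.png

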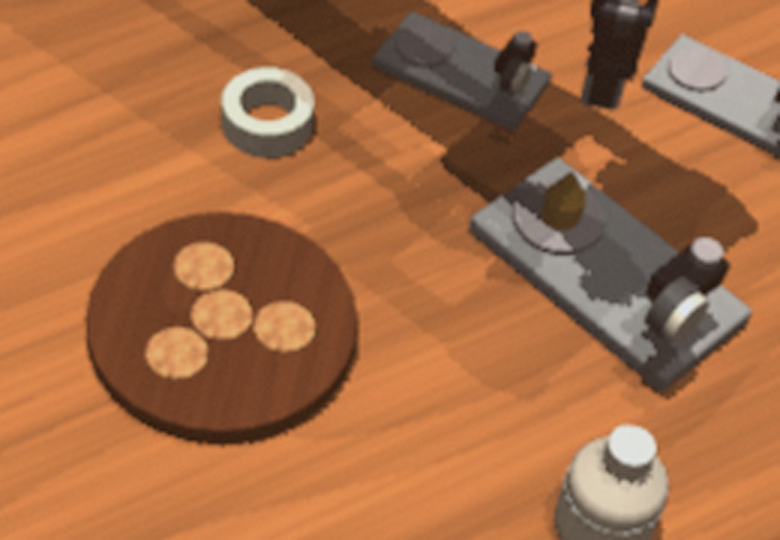

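The pilot stands upright in the middle of the steel pad, at crop (563,205) with the pad centred near (560,220). All four discs are clear. Now back for the slug.

```bash
python3 - <<'E'
from h import *
for u,v in [(204,265),(222,314),(285,326),(176,352)]: print((1000*onplane("scene",240+(u+.5)/3-.5,130+(v+.5)/3-.5,.018)).round(1))
E
python3 -m pendant '[[[-23.6,22.6,0],[0,0,0],0.6],[[-23.6,22.6,0],[0,0,0],0.6],[[-23.6,22.6,0],[0,0,0],0.6],[[-23.6,22.6,0],[0,0,0],0.6],[[-23.6,22.6,0],[0,0,0],0.6],[[-23.6,22.6,0],[0,0,0],0.6],[[-23.6,22.6,0],[0,0,0],0.6],[[-23.6,22.6,0],[0,0,0],0.6]]'
python3 -m pendant '[[[-23.6,22.6,0],[0,0,0],0.65],[[-23.6,22.6,0],[0,0,0],0.65],[[-23.6,22.6,0],[0,0,0],0.65],[[-23.6,22.6,0],[0,0,0],0.65],[[-23.6,22.6,0],[0,0,0],0.65],[[-23.6,22.6,0],[0,0,0],0.65],[[-23.6,22.6,0],[0,0,0],0.65],[[-23.6,22.6,0],[0,0,0],0.65],[[0,0,0],[0,0,0],0.65],[[0,0,0],[0,0,0],0.65],[[0,0,0],[0,0,0],0.65]]'
python3 go.py 586.2 -266 26 -40.8
```

```text
[487.1  29.9  18. ]
[526.9  22.4  18. ]
[552.9  53.   18. ]
[539.8 -15.8  18. ]
t: 26.87
tool_pos: [0.571, -0.0071, 0.1467]
tool_rot: [-2.852, -1.307, 0.004]
contact_force: [0.4, -0.1, -0.7]
opening: 0.0515
grip_force: 0.0
t: 27.78
tool_pos: [0.5853, -0.2659, 0.1466]
tool_rot: [-2.852, -1.306, 0.001]
contact_force: [-1.5, -0.7, 0.0]
opening: 0.0556
grip_force: 0.0
t 27.78 pos [ 585.3 -265.9  146.6] turn [-0.0048 -0.0016  0.0004] shift [  0.5   0.7 120.6] opening 55.6 grip 0.0 F [-1.5 -0.7  0. ] q6 0.17
```

```bash
python3 -m pendant '[[[0.5,0.7,25],[-0.004,0,0],0.65],[[0,0,25],[0,0,0],0.65],[[0,0,25],[0,0,0],0.65],[[0,0,22],[0,0,0],0.65],[[0,0,15],[0,0,0],0.65],[[0,0,7],[0,0,0],0.65],[[0,0,0],[0,0,0],0.65],[[0,0,0],[0,0,0],0.3],[[0,0,0],[0,0,0],0.3],[[0,0,0],[0,0,0],0.3],[[0,0,0],[0,0,0],0.3],[[0,0,0],[0,0,0],0.3]]' 30
python3 go.py 586.2 -266 26 -40.8
python3 -m pendant '[[[0,0,-10],[0,0,0],0.3],[[0,0,-25],[0,0,0],0.3],[[0,0,-30],[0,0,0],0.3],[[0,0,-35],[0,0,0],0.3],[[0,0,0],[0,0,0],0.3],[[0,0,0],[0,0,0],0.3]]'
python3 go.py 554 53 130 -40.8
```

```text
t: 28.78
tool_pos: [0.5887, -0.2676, 0.0317]
tool_rot: [2.852, 1.307, 0.007]
contact_force: [0.2, -0.3, 4.7]
opening: 0.0332
grip_force: 30.2
t 28.78 pos [ 588.7 -267.6   31.7] turn [ 0.0061 -0.0025  0.0006] shift [-0.5 -2.9  5.7] opening 33.2 grip 30.2 F [ 0.2 -0.3  4.7] q6 0.17
t: 29.28
tool_pos: [0.589, -0.268, 0.134]
tool_rot: [2.849, 1.306, 0.01]
contact_force: [-0.4, -0.2, -0.6]
opening: 0.0336
grip_force: 30.0
t 29.28 pos [ 589. -268.  134.] turn [ 0.0098 -0.0028  0.0007] shift [ 220.2 -236.2    4. ] opening 33.6 grip 30.0 F [-0.4 -0.2 -0.6] q6 0.17
```

```bash
python3 -m pendant '[[[20,-21.4,0],[0,0,0],0.3],[[20,-21.4,0],[0,0,0],0.3],[[20,-21.4,0],[0,0,0],0.3],[[20,-21.4,0],[0,0,0],0.3],[[20,-21.4,0],[0,0,0],0.3],[[20,-21.4,0],[0,0,0],0.3],[[20,-21.4,0],[0,0,0],0.3],[[20,-21.4,0],[0,0,0],0.3],[[20,-21.4,0],[0,0,0],0.3],[[20,-21.4,0],[0,0,0],0.3],[[20,-21.4,0],[0,0,0],0.3],[[0,0,0],[0,0,0],0.3]]'
python3 -m pendant '[[[0,0,0],[0,0,0],0.3],[[0,0,20],[0,0,0],0.3],[[0,0,25],[0,0,0],0.3],[[0,0,20],[0,0,0],0.3],[[0,0,10],[0,0,0],0.3],[[0,0,0],[0,0,0],0.3],[[0,0,0],[0,0,0],0.3]]'
python3 go.py 554 53 45.7 -40.8
```

```text
t: 30.28
tool_pos: [0.5503, 0.0576, 0.1275]
tool_rot: [-2.852, -1.314, -0.0]
contact_force: [-0.3, -0.6, 0.2]
opening: 0.0335
grip_force: 30.2
t: 30.87
tool_pos: [0.5524, 0.0527, 0.0539]
tool_rot: [2.855, 1.307, 0.002]
contact_force: [1.8, 0.1, -0.3]
opening: 0.0333
grip_force: 30.2
t 30.87 pos [552.4  52.7  53.9] turn [ 0.0019 -0.0006 -0.0003] shift [1.3 1.1 8.2] opening 33.3 grip 30.2 F [ 1.8  0.1 -0.3] q6 0.67
```

```bash
python3 -m pendant '[[[1.3,1.1,3],[0,0,0],0.3],[[0,0,2.5],[0,0,0],0.3],[[0,0,1],[0,0,0],0.3],[[0,0,1],[0,0,0],0.3],[[0,0,0.7],[0,0,0],0.3],[[0,0,0],[0,0,0],0.3],[[0,0,0],[0,0,0],0.3]]'
python3 go.py 554 53 45.7 -40.8
```

```text
t: 31.45
tool_pos: [0.5545, 0.0538, 0.0464]
tool_rot: [2.854, 1.308, 0.005]
contact_force: [-0.1, -0.5, -0.4]
opening: 0.0336
grip_force: 30.2
t 31.45 pos [554.5  53.8  46.4] turn [ 0.0032 -0.0019  0.0008] shift [-0.9  0.1  0.7] opening 33.6 grip 30.2 F [-0.1 -0.5 -0.4] q6 0.67
```

```bash
python3 -m pendant '[[[-0.7,0,0.5],[0,0,0],0.3],[[0,0,0.6],[0,0,0],0.3],[[0,0,0.4],[0,0,0],0.3],[[0,0,0],[0,0,0],0.3],[[0,0,0],[0,0,0],0.3]]'
python3 -m pendant '[[[0,0,0],[0,0,0],0.45],[[0,0,0],[0,0,0],0.65],[[0,0,0],[0,0,0],0.65],[[0,0,0],[0,0,0],0.65],[[0,0,-8],[0,0,0],0.65],[[0,0,-20],[0,0,0],0.65],[[0,0,-30],[0,0,0],0.65],[[0,0,-35],[0,0,0],0.65],[[0,0,-20],[0,0,0],0.65],[[0,0,0],[0,0,0],0.65]]'
python3 -m pendant '[[[0,0,0],[0,0,-0.1163],0.65],[[0,0,0],[0,0,-0.1163],0.65],[[0,0,0],[0,0,-0.1163],0.65],[[0,0,0],[0,0,-0.1163],0.65],[[0,0,0],[0,0,-0.1163],0.65],[[0,0,0],[0,0,-0.1163],0.65],[[0,0,0],[0,0,-0.1163],0.65],[[0,0,0],[0,0,-0.1163],0.65],[[0,0,0],[0,0,-0.1163],0.65],[[0,0,0],[0,0,0],0.65]]'
python3 go.py 507.5 -257.3 150 19.2
```

```text
t: 31.87
tool_pos: [0.5542, 0.0532, 0.0456]
tool_rot: [2.854, 1.308, 0.004]
contact_force: [-3.0, -0.4, 4.4]
opening: 0.0334
grip_force: 30.7
t: 32.7
tool_pos: [0.5574, 0.0531, 0.1651]
tool_rot: [2.849, 1.306, 0.021]
contact_force: [0.2, 1.1, 1.0]
opening: 0.0558
grip_force: 0.0
t: 33.53
tool_pos: [0.5532, 0.0532, 0.1572]
tool_rot: [1.816, 2.561, 0.001]
contact_force: [0.2, 1.1, -0.2]
opening: 0.0556
grip_force: 0.0
t 33.53 pos [553.2  53.2 157.2] turn [0.0021 0.0014 0.002 ] shift [-278.2 -145.3    7.2] opening 55.6 grip 0.0 F [ 0.2  1.1 -0.2] q6 -0.37
```

```bash
python3 -m pendant '[[[-27.8,-14.5,0.7],[0,0,0],0.65],[[-27.8,-14.5,0.7],[0,0,0],0.65],[[-27.8,-14.5,0.7],[0,0,0],0.65],[[-27.8,-14.5,0.7],[0,0,0],0.65],[[-27.8,-14.5,0.7],[0,0,0],0.65],[[-27.8,-14.5,0.7],[0,0,0],0.65],[[-27.8,-14.5,0.7],[0,0,0],0.6],[[-27.8,-14.5,0.7],[0,0,0],0.6],[[-27.8,-14.5,0.7],[0,0,0],0.6],[[-27.8,-14.5,0.7],[0,0,0],0.6],[[0,0,0],[0,0,0],0.6],[[0,0,0],[0,0,0],0.6]]'
python3 -m pendant '[[[0,0,0],[0,0,0],0.6],[[0,0,0],[0,0,0],0.6]]'
python3 go.py 507.5 -257.3 16 19.2
```

```text
t: 34.53
tool_pos: [0.5076, -0.2581, 0.1504]
tool_rot: [1.825, 2.554, 0.003]
contact_force: [-0.5, 0.3, -0.1]
opening: 0.0512
grip_force: 0.0
t: 34.7
tool_pos: [0.5083, -0.2559, 0.1505]
tool_rot: [1.818, 2.559, 0.003]
contact_force: [-0.5, -0.1, -0.6]
opening: 0.0512
grip_force: 0.0
t 34.7 pos [ 508.3 -255.9  150.5] turn [0.0029 0.001  0.0002] shift [ -1.   -1.2 134.5] opening 51.2 grip 0.0 F [-0.5 -0.1 -0.6] q6 -0.93
```

```bash
python3 -m pendant '[[[-1,-1.2,25],[0.003,0,0],0.6],[[0,0,25],[0,0,0],0.6],[[0,0,25],[0,0,0],0.6],[[0,0,25],[0,0,0],0.6],[[0,0,18],[0,0,0],0.6],[[0,0,10],[0,0,0],0.6],[[0,0,4],[0,0,0],0.6],[[0,0,0],[0,0,0],0.6],[[0,0,0],[0,0,0],0.2],[[0,0,0],[0,0,0],0.2],[[0,0,0],[0,0,0],0.2],[[0,0,0],[0,0,0],0.2]]' 25
python3 -m pendant '[[[0,0,0],[0,0,0],0.2],[[0,0,0],[0,0,0],0.2]]'
python3 -m pendant '[[[0,0,-10],[0,0,0],0.2],[[0,0,-25],[0,0,0],0.2],[[0,0,-30],[0,0,0],0.2],[[0,0,-35],[0,0,0],0.2],[[0,0,-10],[0,0,0],0.2],[[0,0,0],[0,0,0],0.2],[[0,0,0],[0,0,0],0.2]]'
python3 go.py 541 -15.2 130 19.2
```

```text
t: 35.7
tool_pos: [0.5088, -0.2593, 0.0207]
tool_rot: [1.817, 2.557, -0.001]
contact_force: [0.9, 1.1, 4.4]
opening: 0.0262
grip_force: 25.0
t: 35.87
tool_pos: [0.5088, -0.2593, 0.0207]
tool_rot: [1.817, 2.557, -0.001]
contact_force: [0.3, 1.4, 5.4]
opening: 0.0262
grip_force: 25.1
t: 36.45
tool_pos: [0.5074, -0.2584, 0.129]
tool_rot: [1.818, 2.559, -0.002]
contact_force: [-1.2, 0.4, -0.7]
opening: 0.0267
grip_force: 24.7
t 36.45 pos [ 507.4 -258.4  129. ] turn [0.0004 0.0024 0.0001] shift [218.6 111.7  -1. ] opening 26.7 grip 24.7 F [-1.2  0.4 -0.7] q6 -0.94
```

```bash
python3 -m pendant '[[[24.3,12.4,0],[0,0,0],0.2],[[24.3,12.4,0],[0,0,0],0.2],[[24.3,12.4,0],[0,0,0],0.2],[[24.3,12.4,0],[0,0,0],0.2],[[24.3,12.4,0],[0,0,0],0.2],[[24.3,12.4,0],[0,0,0],0.2],[[24.3,12.4,0],[0,0,0],0.2],[[24.3,12.4,0],[0,0,0],0.2],[[24.3,12.4,0],[0,0,0],0.2],[[0,0,0],[0,0,0],0.2],[[0,0,0],[0,0,0],0.2],[[0,0,0],[0,0,0],0.2]]'
python3 -m pendant '[[[0,0,20],[0,0,0],0.2],[[0,0,25],[0,0,0],0.2],[[0,0,25],[0,0,0],0.2],[[0,0,14],[0,0,0],0.2],[[0,0,2],[0,0,0],0.2],[[0,0,0],[0,0,0],0.2],[[0,0,0],[0,0,0],0.2]]'
python3 go.py 541 -15.2 34.7 19.2
```

```text
t: 37.45
tool_pos: [0.5396, -0.0152, 0.1263]
tool_rot: [-1.818, -2.56, 0.005]
contact_force: [-0.3, -0.3, -0.4]
opening: 0.0261
grip_force: 24.8
t: 38.03
tool_pos: [0.5414, -0.0161, 0.043]
tool_rot: [1.82, 2.558, -0.001]
contact_force: [-0.2, -0.6, 0.4]
opening: 0.0261
grip_force: 24.8
t 38.03 pos [541.4 -16.1  43. ] turn [ 0.0006  0.0022 -0.0009] shift [ 1.  -0.1  8.3] opening 26.1 grip 24.8 F [-0.2 -0.6  0.4] q6 -0.5
```

```bash
python3 -m pendant '[[[0.8,0,3],[0,0,0],0.2],[[0,0,2.5],[0,0,0],0.2],[[0,0,1],[0,0,0],0.2],[[0,0,0.8],[0,0,0],0.2],[[0,0,0.8],[0,0,0],0.2],[[0,0,0.4],[0,0,0],0.2],[[0,0,0],[0,0,0],0.2],[[0,0,0],[0,0,0],0.2]]'
python3 go.py 541 -15.2 34.7 19.2
```

```text
t: 38.7
tool_pos: [0.541, -0.0145, 0.0347]
tool_rot: [1.819, 2.56, -0.001]
contact_force: [-2.4, -1.0, 4.4]
opening: 0.0258
grip_force: 25.2
t 38.7 pos [541.  -14.5  34.7] turn [0.0002 0.0019 0.0003] shift [-0.7 -0.2 -0. ] opening 25.8 grip 25.2 F [-2.4 -1.   4.4] q6 -0.5
```

Contact made. I'll release, lift, turn back to the reamer's yaw and go over it.

```bash
python3 -m pendant '[[[0,0,0],[0,0,0],0.4],[[0,0,0],[0,0,0],0.6],[[0,0,0],[0,0,0],0.6],[[0,0,0],[0,0,0],0.6],[[0,0,-8],[0,0,0],0.6],[[0,0,-20],[0,0,0],0.6],[[0,0,-30],[0,0,0],0.65],[[0,0,-35],[0,0,0],0.65],[[0,0,-30],[0,0,0],0.65],[[0,0,0],[0,0,0],0.65]]'
python3 -m pendant '[[[0,0,0],[0,0,-0.1163],0.65],[[0,0,0],[0,0,-0.1163],0.65],[[0,0,0],[0,0,-0.1163],0.65],[[0,0,0],[0,0,-0.1163],0.65],[[0,0,0],[0,0,-0.1163],0.65],[[0,0,0],[0,0,-0.1163],0.65],[[0,0,0],[0,0,-0.1163],0.65],[[0,0,0],[0,0,-0.1163],0.65],[[0,0,0],[0,0,-0.1163],0.65],[[0,0,0],[0,0,0],0.65]]'
python3 go.py 428 -250.1 150 79.2
```

```text
t: 39.53
tool_pos: [0.5451, -0.015, 0.1657]
tool_rot: [1.811, 2.55, 0.008]
contact_force: [0.3, -0.2, 0.9]
opening: 0.0552
grip_force: 0.0
t: 40.37
tool_pos: [0.5405, -0.0143, 0.1569]
tool_rot: [0.293, 3.127, -0.003]
contact_force: [-0.2, -0.1, 0.5]
opening: 0.0552
grip_force: 0.0
t 40.37 pos [540.5 -14.3 156.9] turn [-0.0015  0.0009  0.0015] shift [  66.3 -252.7    6.9] opening 55.2 grip 0.0 F [-0.2 -0.1  0.5] q6 -1.55
```

```bash
python3 -m pendant '[[[6.6,-25.3,0.7],[0,0,0],0.65],[[6.6,-25.3,0.7],[0,0,0],0.65],[[6.6,-25.3,0.7],[0,0,0],0.65],[[6.6,-25.3,0.7],[0,0,0],0.65],[[6.6,-25.3,0.7],[0,0,0],0.65],[[6.6,-25.3,0.7],[0,0,0],0.65],[[6.6,-25.3,0.7],[0,0,0],0.65],[[6.6,-25.3,0.7],[0,0,0],0.65],[[6.6,-25.3,0.7],[0,0,0],0.65],[[6.6,-25.3,0.7],[0,0,0],0.65],[[0,0,0],[0,0,0],0.65],[[0,0,0],[0,0,0],0.65]]'
python3 -m pendant '[[[0,0,0],[0,0,0],0.65]]'
python3 go.py 428 -250.1 16 79.2
```

```text
t: 41.37
tool_pos: [0.4279, -0.2512, 0.1503]
tool_rot: [0.304, 3.126, -0.002]
contact_force: [0.8, 0.2, 0.5]
opening: 0.0554
grip_force: 0.0
t: 41.45
tool_pos: [0.4284, -0.2501, 0.1502]
tool_rot: [0.299, 3.127, -0.002]
contact_force: [1.1, 0.5, 0.1]
opening: 0.0556
grip_force: 0.0
t 41.45 pos [ 428.4 -250.1  150.2] turn [-0.001   0.0009 -0.0022] shift [ 4.000e-01 -1.000e-01  1.342e+02] opening 55.6 grip 0.0 F [1.1 0.5 0.1] q6 -2.06
```

```bash
python3 -m pendant '[[[0.4,0,25],[0,0,0],0.65],[[0,0,25],[0,0,0],0.65],[[0,0,25],[0,0,0],0.65],[[0,0,25],[0,0,0],0.65],[[0,0,18],[0,0,0],0.65],[[0,0,10],[0,0,0],0.65],[[0,0,4],[0,0,0],0.65],[[0,0,0],[0,0,0],0.65],[[0,0,0],[0,0,0],0.25],[[0,0,0],[0,0,0],0.25],[[0,0,0],[0,0,0],0.25],[[0,0,0],[0,0,0],0.25]]' 30
python3 -m pendant '[[[0,0,0],[0,0,0],0.25],[[0,0,0],[0,0,0],0.25]]'
python3 -m pendant '[[[0,0,-10],[0,0,0],0.25],[[0,0,-25],[0,0,0],0.25],[[0,0,-30],[0,0,0],0.25],[[0,0,-35],[0,0,0],0.25],[[0,0,-10],[0,0,0],0.25],[[0,0,0],[0,0,0],0.25],[[0,0,0],[0,0,0],0.25]]'
python3 go.py 488.5 31 130 79.2
```

```text
t: 42.45
tool_pos: [0.4293, -0.2514, 0.02]
tool_rot: [0.296, 3.124, -0.005]
contact_force: [0.7, 0.3, 4.5]
opening: 0.0289
grip_force: 29.9
t: 42.62
tool_pos: [0.4292, -0.2515, 0.02]
tool_rot: [0.296, 3.124, -0.005]
contact_force: [-0.7, 0.4, 6.2]
opening: 0.0291
grip_force: 30.0
t: 43.2
tool_pos: [0.4278, -0.2504, 0.1283]
tool_rot: [0.296, 3.126, -0.003]
contact_force: [0.4, 0.0, -1.6]
opening: 0.0288
grip_force: 29.7
t 43.2 pos [ 427.8 -250.4  128.3] turn [-0.0019  0.0014 -0.0005] shift [ -6.9 287.8  -1.7] opening 28.8 grip 29.7 F [ 0.4  0.  -1.6] q6 -2.06
```

```bash
python3 -m pendant '[[[-0.7,28.8,0],[0,0,0],0.25],[[-0.7,28.8,0],[0,0,0],0.25],[[-0.7,28.8,0],[0,0,0],0.25],[[-0.7,28.8,0],[0,0,0],0.25],[[-0.7,28.8,0],[0,0,0],0.25],[[-0.7,28.8,0],[0,0,0],0.25],[[-0.7,28.8,0],[0,0,0],0.25],[[-0.7,28.8,0],[0,0,0],0.25],[[-0.7,28.8,0],[0,0,0],0.25],[[-0.7,28.8,0],[0,0,0],0.25],[[0,0,0],[0,0,0],0.25],[[0,0,0],[0,0,0],0.25]]'
python3 -m pendant '[[[0,0,20],[0,0,0],0.25],[[0,0,25],[0,0,0],0.25],[[0,0,25],[0,0,0],0.25],[[0,0,14],[0,0,0],0.25],[[0,0,2],[0,0,0],0.25],[[0,0,0],[0,0,0],0.25],[[0,0,0],[0,0,0],0.25]]'
python3 go.py 488.5 31 34 79.2
```

```text
t: 44.2
tool_pos: [0.4871, 0.0322, 0.125]
tool_rot: [-0.291, -3.124, 0.003]
contact_force: [0.5, -0.6, -1.1]
opening: 0.0292
grip_force: 30.0
t: 44.78
tool_pos: [0.489, 0.0303, 0.042]
tool_rot: [0.298, 3.127, -0.003]
contact_force: [1.1, -0.2, -0.4]
opening: 0.0292
grip_force: 30.0
t 44.78 pos [489.   30.3  42. ] turn [-0.0017  0.0009 -0.0013] shift [0.6 0.6 8. ] opening 29.2 grip 30.0 F [ 1.1 -0.2 -0.4] q6 -1.47
```

```bash
python3 -m pendant '[[[0.6,0.6,3],[0,0,0],0.25],[[0,0,2],[0,0,0],0.25],[[0,0,1],[0,0,0],0.25],[[0,0,0.8],[0,0,0],0.25],[[0,0,0.8],[0,0,0],0.25],[[0,0,0.6],[0,0,0],0.25],[[0,0,0],[0,0,0],0.25],[[0,0,0],[0,0,0],0.25]]'
python3 go.py 488.5 31 34 79.2
```

```text
t: 45.45
tool_pos: [0.4886, 0.0317, 0.034]
tool_rot: [0.296, 3.127, -0.002]
contact_force: [-1.3, -0.4, 2.7]
opening: 0.029
grip_force: 30.2
t 45.45 pos [488.6  31.7  34. ] turn [-0.0015  0.0011 -0.0002] shift [-0.  -0.8  0. ] opening 29.0 grip 30.2 F [-1.3 -0.4  2.7] q6 -1.47
```

```bash
python3 -m pendant '[[[0,0,0],[0,0,0],0.4],[[0,0,0],[0,0,0],0.65],[[0,0,0],[0,0,0],0.65],[[0,0,0],[0,0,0],0.65],[[0,0,-8],[0,0,0],0.65],[[0,0,-20],[0,0,0],0.65],[[0,0,-30],[0,0,0],0.65],[[0,0,-35],[0,0,0],0.65],[[0,0,-35],[0,0,0],0.65],[[0,0,-35],[0,0,0],0.65],[[0,0,0],[0,0,0],0.65],[[0,0,0],[0,0,0],0.65]]'
python3 -m pendant '[[[10,30,0],[0,0,0],0.65],[[10,30,0],[0,0,0],0.65],[[10,30,0],[0,0,0],0.65],[[10,30,0],[0,0,0],0.65],[[10,30,0],[0,0,0],0.65],[[10,30,0],[0,0,0],0.65],[[10,30,0],[0,0,0],0.65],[[10,30,0],[0,0,0],0.65],[[10,30,0],[0,0,0],0.65],[[10,30,0],[0,0,0],0.65],[[10,30,0],[0,0,0],0.65],[[0,0,0],[0,0,0],0.65]]'
python3 - <<'E'
from h import *
im=optics.get_image("scene")[:,:,::-1];cv2.imwrite("pics/s6.png",im)
t=optics.get_image("top")[:,:,::-1];cv2.imwrite("pics/t6.png",t)
a=cv2.resize(im[130:320,240:500],(780,570));cv2.imwrite("pics/s6c.png",a)
b=cv2.resize(t[200:310,170:390],(800,400),interpolation=cv2.INTER_CUBIC);cv2.imwrite("pics/t6c.png",b)
E
```

```text
t: 46.45
tool_pos: [0.4902, 0.0319, 0.2005]
tool_rot: [0.295, 3.12, -0.002]
contact_force: [-0.0, 0.4, -1.1]
opening: 0.0553
grip_force: 0.0
t: 47.45
tool_pos: [0.4401, 0.3804, 0.194]
tool_rot: [-0.289, -3.126, 0.003]
contact_force: [0.1, 0.1, 1.4]
opening: 0.0558
grip_force: 0.0
```

View pics/s6c.png

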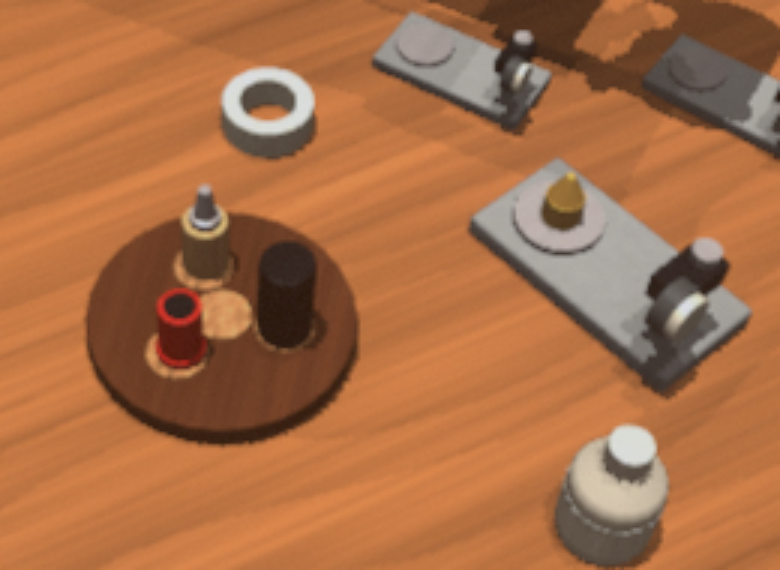

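View pics/t6c.png

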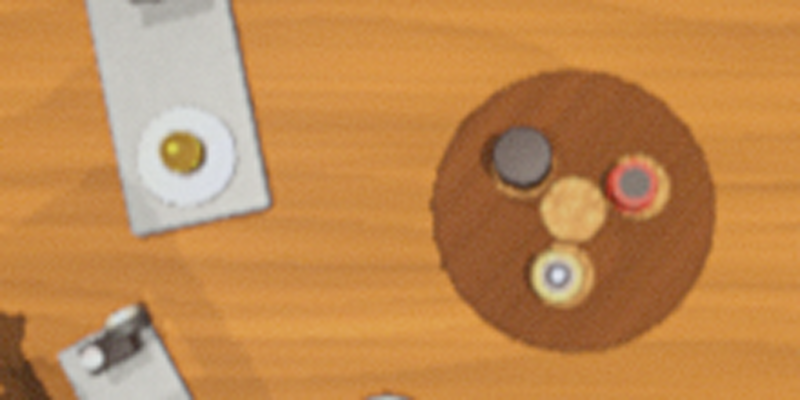

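Everything stands upright. In the top crop the slug's top is at (522,156), the insert's at (636,184) and the reamer's tip at (558,275). The pilot is at (182,152) on the pad, whose centre is near (187,156). Checking offsets in numbers.

Run:
```python
from h import *
f=lambda n,u,v,z,s,x,y:(1000*onplane(n,x+(u+.5)*s-.5,y+(v+.5)*s-.5,z)).round(1)[:2]
for k,u,v,z in [("slug",522,156,.084),("insert",636,184,.063),("reamer",558,275,.09),("pilot shoulder",182,153,.044),("pad",187,156,.022)]: print(k,f("top",u,v,z,.275,170,200))
for k,u,v,z in [("slug",287,263,.084),("insert",180,303,.063),("reamer",205,189,.09),("pilot tip",570,175,.062),("pad",560,216,.022)]: print("scene",k,f("scene",u,v,z,1/3,240,130))
```

```text
slug [553.1  52.2]
insert [539.2 -12.9]
reamer [486.3  31.5]
pilot shoulder [556.9 251.6]
pad [557. 253.]
scene slug [554.7  51.2]
scene insert [538.1 -11. ]
scene reamer [486.5  31.8]
scene pilot tip [558.9 252.7]
scene pad [559.1 253. ]
```

Run:
```python
from h import *
def red(im,box):
    x0,y0,x1,y1=box;h=cv2.cvtColor(im,cv2.COLOR_BGR2HSV)
    m=(((h[...,0]<6)|(h[...,0]>174))&(h[...,1]>150)).astype(np.uint8);k=np.zeros_like(m);k[y0:y1,x0:x1]=1
    M=cv2.moments(m&k,True);return M["m00"],M["m10"]/M["m00"],M["m01"]/M["m00"]
for n,b,a,box in [("top","top0","t6",(334,238,360,264)),("scene","scene0","s6",(285,222,313,258))]:
    r=[red(cv2.imread(f"pics/{i}.png"),box) for i in (b,a)];w=[1000*onplane(n,x[1],x[2],.045) for x in r];print(n,r,(w[1]-w[0]).round(1))
```

```text
top [(25.0, 342.28, 253.2), (29.0, 339.7931034482759, 252.3793103448276)] [1.7 5.3 0. ]
scene [(266.0, 297.75563909774434, 241.21428571428572), (274.0, 299.3795620437956, 240.0912408759124)] [-0.9  3.7  0. ]
```

The insert sits about 3.7 mm inward of where it started, so I'll re-grasp it and shift it out.

```bash
python3 -m pendant '[[[0,0,0],[0,0,0.1163],0.6],[[0,0,0],[0,0,0.1163],0.6],[[0,0,0],[0,0,0.1163],0.6],[[0,0,0],[0,0,0.1163],0.6],[[0,0,0],[0,0,0.1163],0.6],[[0,0,0],[0,0,0.1163],0.6],[[0,0,0],[0,0,0.1163],0.6],[[0,0,0],[0,0,0.1163],0.6],[[0,0,0],[0,0,0.1163],0.6],[[0,0,0],[0,0,0],0.6],[[0,0,0],[0,0,0],0.6]]' 25
python3 go.py 540.2 -12 160 19.2
```

```text
t: 48.47
tool_pos: [0.4422, 0.3756, 0.1952]
tool_rot: [1.817, 2.561, -0.004]
contact_force: [0.0, 0.5, 0.1]
opening: 0.0515
grip_force: 0.0
t 48.47 pos [442.2 375.6 195.2] turn [-0.0013  0.0024  0.0018] shift [-398.2  -34.9   35.2] opening 51.5 grip 0.0 F [0.  0.5 0.1] q6 0.24
```

```bash
python3 -m pendant '[[[-30,-2.5,0],[0,0,0],0.6],[[-30,-2.5,0],[0,0,0],0.6],[[-30,-2.5,0],[0,0,0],0.6],[[-30,-2.5,0],[0,0,0],0.6],[[-30,-2.5,0],[0,0,0],0.6],[[-30,-2.5,0],[0,0,0],0.6],[[-30,-2.5,0],[0,0,0],0.6],[[-30,-2.5,0],[0,0,0],0.6],[[-30,-2.5,0],[0,0,0],0.6]]'
python3 -m pendant '[[[-30,-2.5,0],[0,0,0],0.6],[[-30,-2.5,0],[0,0,0],0.6],[[-30,-3,0],[0,0,0],0.6],[[-30,-3,10],[0,0,0],0.6],[[-8,-2,20],[0,0,0],0.6],[[0,0,0],[0,0,0],0.6],[[0,0,0],[0,0,0],0.6],[[0,0,0],[0,0,0],0.6]]'
python3 go.py 540.2 -12 34 19.2
```

```text
t: 49.22
tool_pos: [0.5097, 0.1125, 0.1962]
tool_rot: [1.816, 2.562, -0.002]
contact_force: [1.0, -0.5, -0.1]
opening: 0.0512
grip_force: 0.0
t: 49.88
tool_pos: [0.5395, -0.0103, 0.167]
tool_rot: [1.817, 2.561, -0.001]
contact_force: [0.1, 0.8, -0.2]
opening: 0.0513
grip_force: 0.0
t 49.88 pos [539.5 -10.3 167. ] turn [0.     0.0014 0.0015] shift [-1.80e+00  1.00e-01  1.33e+02] opening 51.3 grip 0.0 F [ 0.1  0.8 -0.2] q6 -0.49
```

```bash
python3 -m pendant '[[[-1.5,0,25],[0,0,0],0.6],[[0,0,25],[0,0,0],0.6],[[0,0,25],[0,0,0],0.6],[[0,0,25],[0,0,0],0.6],[[0,0,18],[0,0,0],0.6],[[0,0,10],[0,0,0],0.6],[[0,0,4],[0,0,0],0.6],[[0,0,0],[0,0,0],0.6],[[0,0,0],[0,0,0],0.2],[[0,0,0],[0,0,0],0.2],[[0,0,0],[0,0,0],0.2],[[0,0,0],[0,0,0],0.2]]' 25
python3 -m pendant '[[[0,0,0],[0,0,0],0.2],[[0,0,0],[0,0,0],0.2]]'
python3 -m pendant '[[[0,0,-4],[0,0,0],0.2],[[0,0,-4],[0,0,0],0.2],[[0,0,0],[0,0,0],0.2],[[0,0,0],[0,0,0],0.2]]'
python3 go.py 541.2 -15.5 38 19.2
```

```text
t: 50.88
tool_pos: [0.5418, -0.0126, 0.0367]
tool_rot: [1.817, 2.557, 0.001]
contact_force: [-0.4, 1.5, 5.1]
opening: 0.0262
grip_force: 24.9
t: 51.05
tool_pos: [0.5418, -0.0126, 0.0367]
tool_rot: [1.817, 2.557, 0.001]
contact_force: [-0.0, 0.8, 5.7]
opening: 0.026
grip_force: 25.0
t: 51.38
tool_pos: [0.5403, -0.0125, 0.0429]
tool_rot: [1.819, 2.56, -0.001]
contact_force: [0.1, -0.1, -0.5]
opening: 0.0265
grip_force: 24.7
t 51.38 pos [540.3 -12.5  42.9] turn [0.0003 0.002  0.0002] shift [-3.2 -0.1  4.9] opening 26.5 grip 24.7 F [ 0.1 -0.1 -0.5] q6 -0.49
```

```bash
python3 -m pendant '[[[-3.5,0,0],[0,0,0],0.2],[[0,0,2],[0,0,0],0.2],[[0,0,2],[0,0,0],0.2],[[0,0,1],[0,0,0],0.2],[[0,0,0.8],[0,0,0],0.2],[[0,0,0.8],[0,0,0],0.2],[[0,0,0],[0,0,0],0.2],[[0,0,0],[0,0,0],0.2]]'
python3 go.py 541.2 -15.5 36.7 19.2
```

```text
t: 52.05
tool_pos: [0.5413, -0.0157, 0.0367]
tool_rot: [1.819, 2.561, -0.003]
contact_force: [-3.8, 0.1, 5.8]
opening: 0.0257
grip_force: 25.2
t 52.05 pos [541.3 -15.7  36.7] turn [-0.001   0.0015  0.0004] shift [0.3 0.  0. ] opening 25.7 grip 25.2 F [-3.8  0.1  5.8] q6 -0.5
```

```bash
python3 -m pendant '[[[0,0,0],[0,0,0],0.35],[[0,0,0],[0,0,0],0.6],[[0,0,0],[0,0,0],0.6],[[0,0,0],[0,0,0],0.6],[[0,0,-8],[0,0,0],0.6],[[0,0,-20],[0,0,0],0.6],[[0,0,-30],[0,0,0],0.6],[[0,0,-35],[0,0,0],0.6],[[0,0,-35],[0,0,0],0.6],[[0,0,-35],[0,0,0],0.6],[[0,0,0],[0,0,0],0.6]]'
python3 -m pendant '[[[30,0,0],[0,0,0],0.6],[[30,0,0],[0,0,0],0.6],[[30,0,0],[0,0,0],0.6],[[30,0,0],[0,0,0],0.6],[[30,0,0],[0,0,0],0.6],[[30,0,0],[0,0,0],0.6],[[30,0,0],[0,0,0],0.6],[[30,0,0],[0,0,0],0.6],[[30,0,0],[0,0,0],0.6],[[30,0,0],[0,0,0],0.6],[[30,0,0],[0,0,0],0.6],[[30,0,0],[0,0,0],0.6]]'
python3 -m pendant '[[[0,0,0],[0,0,0],0.6],[[0,0,0],[0,0,0],0.6],[[0,0,0],[0,0,0],0.6],[[0,0,0],[0,0,0],0.6]]'
python3 - <<'E'
from h import *
s=optics.get_image("scene")[:,:,::-1];t=optics.get_image("top")[:,:,::-1];cv2.imwrite("pics/s7.png",s)
a=cv2.resize(s[180:290,255:385],(390,330),interpolation=cv2.INTER_CUBIC);b=cv2.resize(t[200:310,270:400],(390,330),interpolation=cv2.INTER_CUBIC)
cv2.imwrite("pics/f7.png",np.hstack([a,b]))
def red(im):
    h=cv2.cvtColor(im,cv2.COLOR_BGR2HSV);m=(((h[...,0]<6)|(h[...,0]>174))&(h[...,1]>150)).astype(np.uint8);k=np.zeros_like(m);k[222:258,285:313]=1
    M=cv2.moments(m&k,True);return onplane("scene",M["m10"]/M["m00"],M["m01"]/M["m00"],.045)
print("insert shift from start",(1000*(red(s)-red(cv2.imread("pics/scene0.png")))).round(1))
E
```

```text
t: 52.97
tool_pos: [0.5458, -0.0161, 0.2092]
tool_rot: [1.811, 2.549, 0.009]
contact_force: [0.8, -0.4, 1.6]
opening: 0.0511
grip_force: 0.0
t: 53.97
tool_pos: [0.4222, 0.3259, 0.1989]
tool_rot: [1.818, 2.56, -0.0]
contact_force: [0.2, 0.5, 0.4]
opening: 0.0513
grip_force: 0.0
t: 54.3
tool_pos: [0.4233, 0.3236, 0.1986]
tool_rot: [1.82, 2.558, -0.002]
contact_force: [0.7, -0.5, 0.7]
opening: 0.0511
grip_force: 0.0
insert shift from start [0.  0.7 0. ]
```

View pics/f7.png

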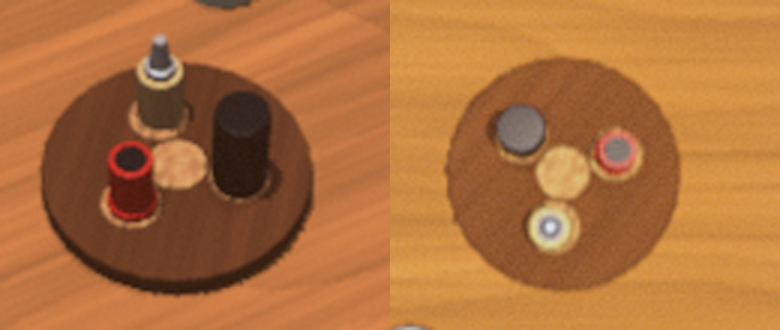

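All three stand upright and centred on their own discs: scene half at reamer (160,100), slug (242,150) and insert (131,185). The insert is within 1 mm of its start. Handing in.

```bash
python3 -c "
from station import ctrl;print(ctrl.finish_job())"
```

```text
the job is handed in; nothing more can be done
None
```

Job handed in at about 54 s: the cone pilot stands upright in the middle of the large gauge's pad, and the slug, insert and reamer are back upright on their own cork discs (the insert was regrasped once to re-centre it); I never moved the tape roll, jar or bottle.

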